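# Rotate reagent kit cartons in a sloped lane: oldest out, new in behind

### The arm

A 7-joint arm with a two-finger parallel gripper is mounted at the origin on the work surface. World frame = base frame: x ahead of the robot, y to its left, z up, the work surface at z = 0. Lengths are in m, angles in rad, forces in N, time in s.
With the tool pointing down it reaches from about 0.4 to 0.75 m from the base axis. Payload 19.5 kg.
Tool frame: the origin (TCP) lies midway between the tips of the shut fingers; the grasp point (between the pads) lies 19 mm behind it; z points along the fingers, x is the direction in which the jaws open and shut, and the axes are right-handed (so a half turn about z gives the same grasp; the last joint's range is limited). The gripper opens to 85 mm and grips with 20 to 120 N. Pads are 22 mm wide; open, the fingers measure 114 mm over their backs; the gripper's body (76 mm by 85 mm) begins 54 mm behind the grasp point. The pads swing forward as they close: fully open they stand 13 mm farther back than shut.
Start: joints at [-1.327, 0.707, -0.028, 1.485, 0.022, 0.951, -0.075], TCP at [0.162, 0.552, 0.231] pointing down, gripper open.
Joint ranges: [-2.71, 2.71], [-0.32, 2.16], [-1.57, 1.52], [0, 2.45], [-1.46, 4.6], [0, 2.02], [-2.83, 2.83]. Speed limits (rad/s): [1.89, 1.89, 2.57, 2.57, 3.01, 3.01, 3.01].

### API

Orientations are given as a 3x3 rotation matrix whose columns are the frame's x, y, z axes.
In Python, from bench import manip gives the robot as it stands.
- The arm moves only by the tool carry_out, never from a script. Its argument "deltas" is one flat list of numbers, 5 for each row, row after row: the opening, from 0 (shut) to 1 (fully open), then the shift along the tool's x, y, z in m, then the turn about the tool's z in rad. A call has 1 to 10 rows; each row shifts and turns the commanded pose from where the row before left it, along the tool's axes as they then stand; what a row does not reach is not made up. A row lasts 1/8 s, in which the tool goes at most 62.5 mm and 10.7 degrees, less where a joint would pass 70% of its speed; a pose out of reach is approached as far as the arm can. A call with a gripper value outside its range is refused whole. The fingers move at their own pace and stop on an object; "squeeze" is the grip in N (left out, the last holds). Time passes only in rows, so rows that do not move let the fingers close. It gives the time, the measured TCP pose, the force and the opening at its end, in the units of the state.
- manip.get_state(): the state, without advancing time (a new reading comes with each control period).
- manip.read_camera(name): name is "scene" or "top" or "wrist"; returns (picture, depth): 420x560x3 uint8, blue, green, red; 420x560 float32, m along the optical axis (not along the pixel's ray), 0 where there is no reading.
- manip.get_calibration(name): a dict with "fx", "fy", "cx", "cy" (pixels), "pose" (4x4, takes a point from camera to world coordinates); the wrist camera has in their place "tool_from_camera" (4x4, takes a point from camera to tool coordinates, whose origin is the TCP and whose axes are the tool frame's). Camera axes: x right, y down, z forward; pixel columns grow to the right and rows downward; lengths in m; the calibration is good to about 2 mm. The wrist camera is an equidistant fisheye: a pixel r from the principal point sees the ray r / f radians off the axis. A picture is of the moment at which its call begins: read the wrist's pose just before it. get_calibration takes no time and is no camera call.
- manip.close_job(): hands the job in, once; it reports no verdict.
The state is a dict: "clock": time; "joints": joint angles; "qd": joint speeds; "joint_torque": joint torques, N m; "tool_pos": TCP position; "orientation": TCP orientation; "contact_force": force on the tool from outside, world axes, zero at the start; "moment": the same for the moment, N m; "grip_width": opening from 0.0 (shut) to 1.0 (fully open).
Only numpy, scipy, OpenCV 4.12 (cv2) and the standard library are available. Lean on these libraries where they do the work, as an engineer would, in place of code of your own. Each camera call takes 0.05 s, during which the arm holds its last target.

### The job

Take the oldest carton, the one at the low front end of the sloped lane, and stand it upright and flat in the round steel dish, letting the others slide down to the front stop. Then load the new carton from the cardboard tray into the lane behind the others, flat on the lane floor with its wide side across like theirs, and last slide the grey follower down the lane until it rests against the new carton. Set cartons down rather than drop them, never tip one over or lift the other two out of the lane, and leave the jar, the slide box and the lens where they are.

Things in the scene. Friction and masses are not known exactly. Their poses are not given: they have to be found in the camera images.
- lane: Fixed white slick plastic lane sloping 25 degrees, low end towards the robot, floor 250 mm long. Origin: on the floor's upper surface, midway across, at the inner face of the front stop. x points up the lane along its floor, y across it (left), z square to the floor (25 degrees from vertical, leaning back to the robot). Three cartons stand in it at the start, at x = 22, 66 and 110 mm.
- lane_top_end (a point): Point on the lane floor, midway across, at its high end, 250 mm up the lane from the stop. Aluminium side guides stand 12 mm above the floor, 63 mm apart inside, 71 mm outside; the clear front stop stands 28 mm above the floor.
- lane_third_place (a point): Point on the lane floor, midway across, 110 mm up from the stop. When the front carton is lifted out the two others slide 44 mm down by themselves within half a second; a carton loaded behind them slides down too, and comes to rest with its origin here.
- kit_oldest: Carton: white with a dull red band near the foot, 44 mm (its x) by 56 mm (its y) by 48 mm tall (its z), about 0.12 kg. Origin at the centre of its underside. All four cartons look the same; half a turn makes no difference. At the start it stands in the lane against the front stop.
- kit_second: Carton: white with a dull red band near the foot, 44 mm (its x) by 56 mm (its y) by 48 mm tall (its z), about 0.12 kg. Origin at the centre of its underside. All four cartons look the same; half a turn makes no difference. At the start it stands second in the lane.
- kit_third: Carton: white with a dull red band near the foot, 44 mm (its x) by 56 mm (its y) by 48 mm tall (its z), about 0.12 kg. Origin at the centre of its underside. All four cartons look the same; half a turn makes no difference. At the start it stands third in the lane.
- kit_new: Carton: white with a dull red band near the foot, 44 mm (its x) by 56 mm (its y) by 48 mm tall (its z), about 0.12 kg. Origin at the centre of its underside. All four cartons look the same; half a turn makes no difference. The new carton: at the start it stands alone in the cardboard tray.
- dish: Round stainless dish, fixed, 136 mm across the rim, 14 mm high, flat floor 5 mm above the bench and about 118 mm across. Origin on the bench at its centre. It stands to the left or right of the lane.
- delivery_tray: Cardboard tray, fixed, 150 mm (x) by 130 mm (y), 14 mm high, walls 4 mm, flat floor about 4 mm above the bench. Origin on the bench at its centre. It stands on the other side of the lane from the dish.
- follower (a joint): How far the follower has been slid down the lane from its highest place, in m (0 to 0.13). It starts between 0 and 0.03, and stays where it is left: sliding it down takes about 1.5 N plus 6 N per m/s, up about 2.5 N.
- follower_face (a point): Foot of the follower's front face, on the lane floor, midway across: the face that touches the last carton. The follower is a grey plastic upright in the lane behind the cartons: plate 58 mm wide, 10 mm thick, up to 34 mm above the lane floor, square to the lane; its grip block stands on the middle of the plate.
- follower_grip (a point): Top centre of the follower's grip block, 70 mm above the lane floor (along the lane's z) and 8 mm up the lane from its face. The block is 20 mm wide across the lane, 16 mm thick along it, and rises 36 mm above the plate.
- amber_jar: Bystander: amber jar, 48 mm across, 75 mm high, on the bench beyond the trays. Origin under its centre.
- slide_box: Bystander: grey slide box, 85 x 100 x 32 mm, on the bench beyond the trays. Origin under its centre.
- objective: Bystander: small steel microscope lens, 34 mm across, 44 mm high, on the bench. Origin under its centre.
Things that resemble listed ones, but are neither listed nor needed, are in the scene too. What is shaped like the kit_oldest but purple or yellow is not meant.

How it is judged:
By the outcome, as a careful person would: the job done as asked, in the order asked, and still so for the second after the job is handed in, with the robot touching nothing.
It also fails if it takes over 64 s, if anything falls off the work surface, if the arm or the gripper's body presses on something with over 40 N, if the wrist force passes 120 N, or if a joint passes its speed limit or range.

## Working session

There is one attempt and no reset: what is moved stays moved. The work goes in short steps, Python scripts to look and compute and a tool call to move; the robot and the scene stay as the last step left them, time stands still between calls to the robot, and variables do not carry over. Pictures are saved under pics/ and viewed, and the job is handed in when it is done.

Besides the shell and the picture viewer there is one more tool, called after "Request:" in YAML: its name, and indented under it one key for each argument. carry_out: Moves the arm, as the interface text tells. Its arguments: {"type":"object","properties":{"deltas":{"type":"array"},"squeeze":{"type":"number"}},"required":["deltas"]}

```bash
ls; mkdir -p pics; python3 - <<'E'
from bench import manip
import cv2,numpy as np
s=manip.get_state();print(s)
for n in ["scene","top","wrist"]:
    p,d=manip.read_camera(n);cv2.imwrite(f"pics/{n}0.png",p);np.save(f"pics/{n}0.npy",d);c=manip.get_calibration(n);print(n,{k:np.round(v,4) for k,v in c.items() if not isinstance(v,str)}, (d>0).mean())
E
```

```text
pics
{'clock': 0.0, 'joints': array([-1.32671039,  0.70711395, -0.02762122,  1.48498302,  0.02201278,
        0.95090169, -0.07548911]), 'qd': array([-0.0005186 , -0.00050319, -0.00016759,  0.00019717,  0.00238138,
        0.00138718, -0.00073735]), 'joint_torque': array([-9.05220659e-04, -8.83219385e+01,  1.23463299e+00, -2.36161065e+01,
        1.68523891e-02,  6.76466298e-03,  2.46218576e-05]), 'tool_pos': array([0.1620279 , 0.55142858, 0.2308249 ]), 'orientation': array([[ 2.81890953e-01,  9.59446412e-01, -2.69343724e-04],
       [ 9.59445817e-01, -2.81891079e-01, -1.06975381e-03],
       [-1.10229705e-03,  4.31332110e-05, -9.99999392e-01]]), 'contact_force': array([-0.01315124, -0.03228346,  0.45079807]), 'moment': array([-0.00249579,  0.03733044, -0.03462773]), 'grip_width': 1.0021833973950456}
scene {'fx': np.float64(519.3052), 'fy': np.float64(519.3052), 'cx': np.float64(281.1019), 'cy': np.float64(208.0969), 'pose': array([[-0.7087,  0.4173, -0.5688,  1.2498],
       [ 0.7054,  0.4056, -0.5813,  0.8037],
       [-0.0119, -0.8132, -0.5819,  0.8881],
       [ 0.    ,  0.    ,  0.    ,  1.    ]])} 0.9928911564625851
top {'fx': np.float64(443.646), 'fy': np.float64(443.646), 'cx': np.float64(279.4234), 'cy': np.float64(200.6878), 'pose': array([[ 0.0237, -0.9944,  0.1034,  0.4323],
       [-0.9996, -0.0219,  0.0185,  0.0389],
       [-0.0162, -0.1038, -0.9945,  1.1729],
       [ 0.    ,  0.    ,  0.    ,  1.    ]])} 0.9960459183673469
wrist {'fx': np.float64(325.1923), 'fy': np.float64(325.1923), 'cx': np.float64(283.9395), 'cy': np.float64(211.6553), 'tool_from_camera': array([[ 1.000e+00,  3.000e-04, -1.000e-03, -0.000e+00],
       [ 0.000e+00,  9.632e-01,  2.687e-01, -6.720e-02],
       [ 1.100e-03, -2.687e-01,  9.632e-01, -1.410e-01],
       [ 0.000e+00,  0.000e+00,  0.000e+00,  1.000e+00]])} 0.9859778911564626
```

View pics/scene0.png

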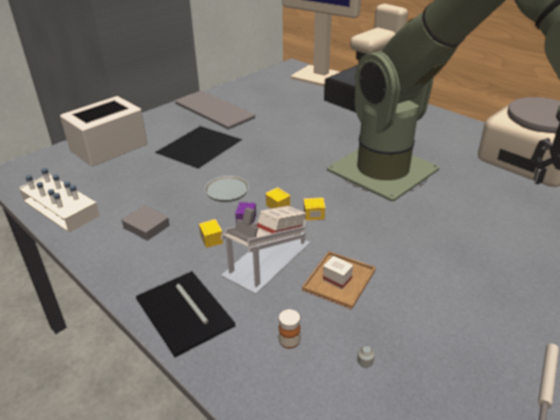

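View pics/top0.png

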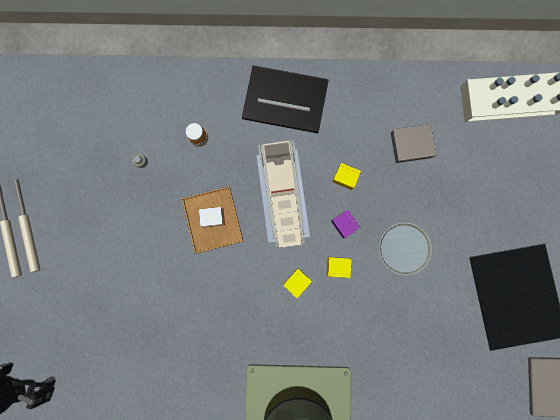

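The scene view shows the lane at about (265,235), the new carton in its tray at (338,270) and the dish at (226,188). In the top view the lane runs from its low end at (290,243) to its high end at (278,145). The tray is at (212,220) with its carton at (211,216), and the dish is at (405,248). Next I'll measure these.

```bash
cat > h.py <<'E'
import numpy as np,cv2
from bench import manip
def cloud(name,d):
    c=manip.get_calibration(name);v,u=np.mgrid[0:420,0:560]
    P=np.stack([(u-c['cx'])/c['fx']*d,(v-c['cy'])/c['fy']*d,d],-1)
    T=c['pose'];W=P@T[:3,:3].T+T[:3,3];W[d<=0]=np.nan
    return W
def proj(name,pts):
    c=manip.get_calibration(name);T=np.linalg.inv(c['pose']);p=np.atleast_2d(pts)@T[:3,:3].T+T[:3,3]
    return np.c_[c['fx']*p[:,0]/p[:,2]+c['cx'],c['fy']*p[:,1]/p[:,2]+c['cy']]
def ray(name,uv,z):
    c=manip.get_calibration(name);T=c['pose'];r=T[:3,:3]@np.array([(uv[0]-c['cx'])/c['fx'],(uv[1]-c['cy'])/c['fy'],1]);return T[:3,3]+r*(z-T[2,3])/r[2]
E
python3 - <<'E'
from h import *
p=cv2.imread('pics/top0.png');W=cloud('top',np.load('pics/top0.npy'))
cv2.imwrite('pics/t_lane.png',cv2.resize(p[130:265,160:340],None,fx=4,fy=4,interpolation=cv2.INTER_CUBIC))
s=cv2.imread('pics/scene0.png');cv2.imwrite('pics/s_lane.png',cv2.resize(s[170:320,190:390],None,fx=4,fy=4,interpolation=cv2.INTER_CUBIC))
np.set_printoptions(precision=3,suppress=True)
# bench height check
print('bench z',np.nanmedian(W[300:340,150:240,2]))
# lane centreline z along rows
for v in range(138,252,4):
    r=W[v,255:312]; m=r[:,2]>0.05
    if m.any(): q=r[m];print(v,'u',255+np.where(m)[0][[0,-1]],'x %.3f y %.3f..%.3f z'%(np.median(q[:,0]),q[:,1].min(),q[:,1].max()),q[::5,2])
# new carton
m=(W[...,2]>0.04)&(W[...,2]<0.06);m[:, :190]=0;m[:,235:]=0;m[:190]=0;m[250:]=0
q=W[m];print('new',m.sum(),q.mean(0));r=cv2.minAreaRect(q[:,:2].astype(np.float32));print(r)
# jar etc
E
```

```text
bench z 0.0010864826520142756
142 u [273 293] x 0.680 y 0.029..0.077 z [0.138 0.141 0.141 0.139 0.131]
146 u [258 294] x 0.669 y 0.027..0.112 z [0.14  0.146 0.147 0.146 0.143 0.145 0.136]
150 u [259 295] x 0.660 y 0.024..0.110 z [0.131 0.144 0.14  0.143 0.142 0.138 0.133 0.118]
154 u [259 295] x 0.651 y 0.024..0.110 z [0.124 0.13  0.142 0.138 0.166 0.148 0.157 0.121]
158 u [260 295] x 0.637 y 0.023..0.107 z [0.128 0.127 0.162 0.194 0.192 0.157 0.122]
162 u [261 296] x 0.635 y 0.021..0.105 z [0.12  0.122 0.121 0.191 0.193 0.117 0.119]
166 u [261 296] x 0.626 y 0.020..0.105 z [0.114 0.119 0.12  0.117 0.116 0.117 0.115]
170 u [262 297] x 0.617 y 0.018..0.103 z [0.111 0.113 0.113 0.113 0.112 0.113 0.104]
174 u [263 297] x 0.608 y 0.017..0.100 z [0.103 0.108 0.11  0.104 0.107 0.11  0.12 ]
178 u [263 298] x 0.599 y 0.015..0.100 z [0.104 0.107 0.107 0.106 0.104 0.103 0.113]
182 u [264 298] x 0.590 y 0.014..0.098 z [0.099 0.1   0.102 0.102 0.099 0.097 0.096]
186 u [264 299] x 0.581 y 0.012..0.098 z [0.091 0.096 0.098 0.096 0.095 0.095 0.107]
190 u [265 299] x 0.570 y 0.011..0.095 z [0.087 0.
[... 591 characters left out ...]
7 0.111 0.11  0.109 0.109 0.109 0.07 ]
222 u [270 301] x 0.492 y 0.004..0.082 z [0.052 0.106 0.107 0.107 0.106 0.104 0.053]
226 u [273 301] x 0.483 y 0.004..0.074 z [0.066 0.103 0.102 0.101 0.098 0.1  ]
230 u [274 301] x 0.473 y 0.004..0.071 z [0.06  0.099 0.097 0.099 0.096 0.058]
234 u [274 302] x 0.464 y 0.001..0.071 z [0.059 0.097 0.093 0.094 0.094 0.051]
238 u [275 300] x 0.454 y 0.007..0.069 z [0.051 0.087 0.089 0.088 0.084]
242 u [275 302] x 0.445 y 0.001..0.068 z [0.051 0.086 0.081 0.082 0.084 0.06 ]
246 u [279 286] x 0.435 y 0.040..0.058 z [0.08  0.078]
new 402 [0.505 0.233 0.053]
((0.50544673204422, 0.2340450882911682), (0.04403522238135338, 0.056561414152383804), 7.733070373535156)
```

```bash
python3 - <<'E'
from h import *
np.set_printoptions(precision=3,suppress=True)
p=cv2.imread('pics/top0.png');W=cloud('top',np.load('pics/top0.npy'));h=cv2.cvtColor(p,cv2.COLOR_BGR2HSV)
m=cv2.inRange(h,(5,100,80),(22,255,255));m[:180]=0;m[260:]=0;m[:,:170]=0;m[:,250:]=0
c=max(cv2.findContours(m,0,1)[0],key=cv2.contourArea);r=cv2.minAreaRect(c);b=cv2.boxPoints(r);print(r);w=np.array([ray('top',x,0.014) for x in b]);print('tray',w,w.mean(0))
b_,g_,r_=[p[...,i].astype(int) for i in range(3)]
print(p[248,405],p[248,440],p[248,382],p[300,405])
z=W[225:275,375:435,2]; print(np.nanmedian(z)); 
m=(W[...,2]>0.0095)&(W[...,2]<0.03);m[:215]=0;m[285:]=0;m[:,:370]=0;m[:,440:]=0
q=W[m];print('rim',m.sum(),q.min(0),q.max(0)); (cx,cy),rad=cv2.minEnclosingCircle(q[:,:2].astype(np.float32));print(cx,cy,rad)
A=np.c_[2*q[:,:2],np.ones(len(q))];s=np.linalg.lstsq(A,(q[:,:2]**2).sum(1),rcond=None)[0];print(s)
E
```

```text
((211.88238525390625, 219.52940368652344), (56.75333023071289, 49.477264404296875), 75.96376037597656)
tray [[0.554 0.32  0.014]
 [0.589 0.195 0.014]
 [0.445 0.153 0.014]
 [0.411 0.278 0.014]] [0.5   0.236 0.014]
[175 169 154] [140 136 129] [168 160 148] [134 129 123]
0.0047706126628572765
rim 370 [ 0.37  -0.335  0.01 ] [ 0.502 -0.2    0.021]
0.4361569881439209 -0.26742053031921387 0.06845033168792725
[ 0.437 -0.268 -0.259]
```

View pics/t_lane.png

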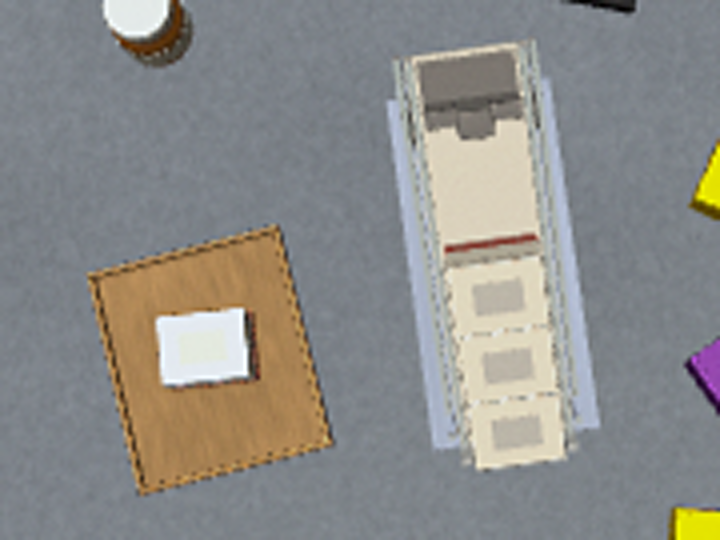

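View pics/s_lane.png

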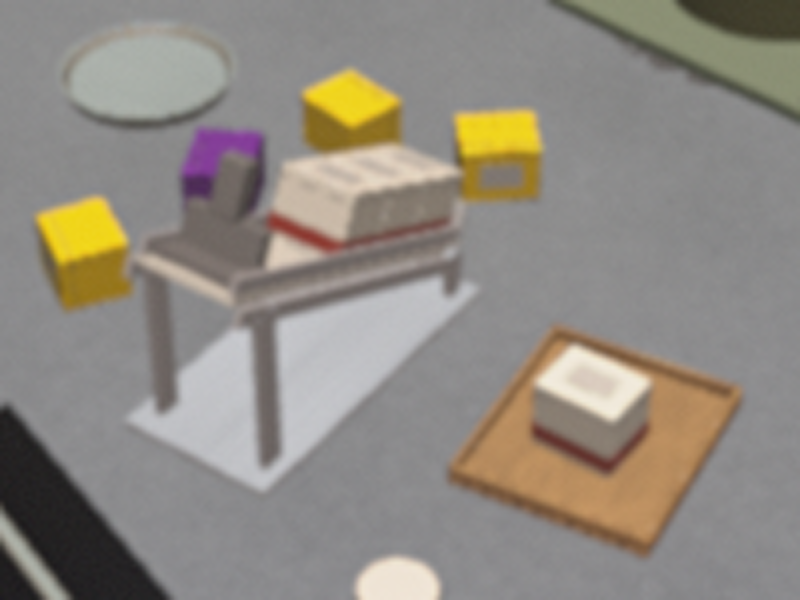

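```bash
python3 - <<'E'
from h import *
np.set_printoptions(precision=4,suppress=True)
p=cv2.imread('pics/top0.png');W=cloud('top',np.load('pics/top0.npy'))
def plane(q):
    for _ in range(4):
        c=q.mean(0);n=np.linalg.svd(q-c)[2][2];n*=np.sign(n[2]);e=(q-c)@n;q=q[abs(e)<max(2.5*e.std(),.002)]
    return c,n,e.std()
f=W[165:188,270:292].reshape(-1,3);cf,nf,s=plane(f);print('floor',cf,nf,s,np.degrees(np.arccos(nf[2])),'yaw',np.degrees(np.arctan2(-nf[1],-nf[0])))
t=W[200:242,277:297].reshape(-1,3);ct,nt,s=plane(t);print('tops',ct,nt,s,np.degrees(np.arccos(nt[2])),np.degrees(np.arctan2(-nt[1],-nt[0])), 'gap',(ct-cf)@nt)
# midline: extents of lane (guides) per row, z>0.05 left/right
L=[];
for v in range(150,218,2):
    r=W[v,250:315];m=np.where(r[:,2]>(.04+ (r[:,0]-.45)*.35))[0]
    L.append((r[m,0].mean(),(r[m[0],1]+r[m[-1],1])/2,r[m[0],1]-r[m[-1],1]))
L=np.array(L);k=np.polyfit(L[:,0],L[:,1],1);print('mid',k,np.degrees(np.arctan(k[0])),np.std(L[:,1]-np.polyval(k,L[:,0])),L[:,2].mean())
# labels
h=cv2.cvtColor(p,cv2.COLOR_BGR2HSV);print(p[238,289],p[222,286],p[228,280],p[215,212],p[205,205])
g=cv2.cvtColor(p,cv2.COLOR_BGR2GRAY);big=cv2.resize(p[190:250,262:306],None,fx=10,fy=10,interpolation=cv2.INTER_CUBIC);cv2.imwrite('pics/cart.png',big)
print(g[196:248:1,285:293:3].T)
E
```

```text
Traceback (most recent call last):
numpy.linalg.LinAlgError: SVD did not converge
```

```bash
cat >> h.py <<'E'
def plane(q):
    q=q[np.isfinite(q).all(1)]
    for _ in range(4):
        c=q.mean(0);n=np.linalg.svd(q-c,full_matrices=False)[2][2];n*=np.sign(n[2]);e=(q-c)@n;q=q[abs(e)<max(2.5*e.std(),.002)]
    return c,n,e.std()
E
python3 - <<'E'
from h import *
np.set_printoptions(precision=4,suppress=True,linewidth=200)
p=cv2.imread('pics/top0.png');W=cloud('top',np.load('pics/top0.npy'))
f=W[165:188,270:292].reshape(-1,3);cf,nf,s=plane(f);print('floor',cf,nf,s,np.degrees(np.arccos(nf[2])),'yaw',np.degrees(np.arctan2(-nf[1],-nf[0])))
t=W[200:242,277:297].reshape(-1,3);ct,nt,s=plane(t);print('tops',ct,nt,s,np.degrees(np.arccos(nt[2])),np.degrees(np.arctan2(-nt[1],-nt[0])), 'gap',(ct-cf)@nt)
L=[];
for v in range(150,218,2):
    r=W[v,250:315];m=np.where(r[:,2]>(.04+ (r[:,0]-.45)*.35))[0]
    L.append((r[m,0].mean(),(r[m[0],1]+r[m[-1],1])/2,r[m[0],1]-r[m[-1],1]))
L=np.array(L);k=np.polyfit(L[:,0],L[:,1],1);print('mid',k,np.degrees(np.arctan(k[0])),np.std(L[:,1]-np.polyval(k,L[:,0])),L[:,2].mean())
print(p[238,289],p[222,286],p[228,280],p[215,212],p[205,205])
g=cv2.cvtColor(p,cv2.COLOR_BGR2GRAY);big=cv2.resize(p[190:250,262:306],None,fx=10,fy=10,interpolation=cv2.INTER_CUBIC);cv2.imwrite('pics/cart.png',big)
E
```

```text
floor [0.6037 0.0577 0.1058] [-0.4229 -0.0698  0.9035] 0.0017891038281223697 25.379751141380083 yaw 9.366484393146822
tops [0.4954 0.0406 0.1077] [-0.4193 -0.0768  0.9046] 0.0015615468979215592 25.22879679797118 10.384587686110638 gap 0.04842480647992816
mid [ 0.1447 -0.0281] 8.233855039753683 0.0013726120989714832 0.08117153313343867
[168 182 187] [169 181 189] [190 214 223] [223 234 228] [ 85 135 176]
```

View pics/cart.png

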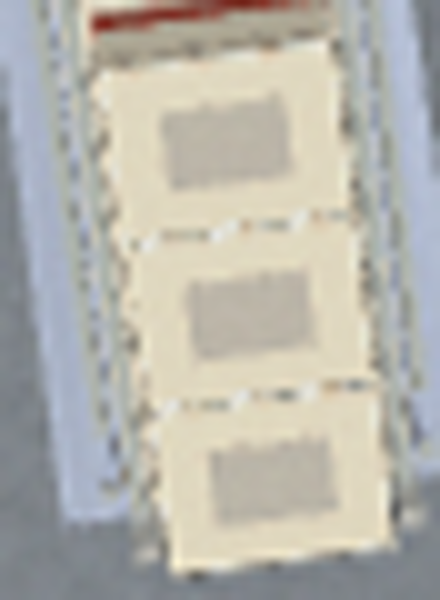

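The enlargement shows three cartons in the lane, with grey labels centred at about (226,142), (250,315) and (274,480). I'll use the labels to fix the lane frame.

```bash
cat >> h.py <<'E'
def rayplane(name,uv,c0,n):
    c=manip.get_calibration(name);T=c['pose'];r=T[:3,:3]@np.array([(uv[0]-c['cx'])/c['fx'],(uv[1]-c['cy'])/c['fy'],1]);o=T[:3,3];return o+r*((c0-o)@n)/(r@n)
E
python3 - <<'E'
from h import *
np.set_printoptions(precision=4,suppress=True,linewidth=200)
p=cv2.imread('pics/top0.png');W=cloud('top',np.load('pics/top0.npy'))
ct,nt,_=plane(W[200:242,277:297].reshape(-1,3))
big=cv2.resize(p[190:250,262:306],None,fx=10,fy=10,interpolation=cv2.INTER_CUBIC)
m=(cv2.cvtColor(big,cv2.COLOR_BGR2GRAY)<198).astype(np.uint8)*255
m=cv2.morphologyEx(m,cv2.MORPH_OPEN,np.ones((31,31)))
n,l,st,ce=cv2.connectedComponentsWithStats(m)
C=[]
for i in range(1,n):
    if 5000<st[i,4]<20000: 
        uv=[262+(ce[i,0]+.5)/10-.5,190+(ce[i,1]+.5)/10-.5];w=rayplane('top',uv,ct,nt);C.append(w);print(ce[i],st[i,4],w)
C=np.array(C);C=C[np.argsort(C[:,0])];print('spacing',np.linalg.norm(np.diff(C,axis=0),axis=1));d=(C[-1]-C[0]);print('yaw',np.degrees(np.arctan2(d[1],d[0])),'pitch',np.degrees(np.arcsin(d[2]/np.linalg.norm(d))))
# scene camera check of jar etc not needed; follower
blk=W[150:166,276:288].reshape(-1,3);q=blk[blk[:,2]>.18];print('block top pts',len(q),q.mean(0),q.min(0),q.max(0))
# scene cam tops check
Ws=cloud('scene',np.load('pics/scene0.npy'));b=(Ws[...,0]>.44)&(Ws[...,0]<.55)&(Ws[...,1]>0.01)&(Ws[...,1]<.075)
e=(Ws-ct)@nt;mm=b&(abs(e)<.012);print('scene off-plane',np.median(e[mm]),mm.sum())
qs=Ws[(Ws[...,0]>.6)&(Ws[...,0]<.67)&(Ws[...,1]>0.03)&(Ws[...,1]<.09)&(Ws[...,2]>.18)];print('scene block',len(qs),qs.mean(0),qs.min(0),qs.max(0))
m=(Ws[...,0]>.46)&(Ws[...,0]<.55)&(Ws[...,1]>0.19)&(Ws[...,1]<.28)&(Ws[...,2]>.045);q=Ws[m];print('scene new',q.mean(0),cv2.minAreaRect(q[:,:2].astype(np.float32)))
E
```

```text
[226.2785 144.4929] 9555 [0.5336 0.0469 0.126 ]
[249.8991 315.3367] 9236 [0.4943 0.0404 0.1072]
[271.4948 481.7792] 8951 [0.4549 0.0343 0.0884]
spacing [0.044 0.044]
yaw 9.089809164693031 pitch 25.223155865552215
block top pts 62 [0.6266 0.0601 0.1916] [0.6168 0.0511 0.1802] [0.6401 0.0674 0.1987]
scene off-plane 5.533215985936545e-06 356
scene block 77 [0.6286 0.064  0.1886] [0.6138 0.0504 0.1811] [0.6373 0.0746 0.1961]
scene new [0.5057 0.2355 0.0513] ((0.5048444867134094, 0.23378735780715942), (0.04812570661306381, 0.05720533803105354), 8.17603588104248)
```

```bash
cat >> h.py <<'E'
y9,p25=np.radians(9.1),np.radians(25)
EX=np.array([np.cos(p25)*np.cos(y9),np.cos(p25)*np.sin(y9),np.sin(p25)]);EY=np.array([-np.sin(y9),np.cos(y9),0]);EZ=np.cross(EX,EY)
O=np.array([.4549,.0343,.0874])-.048*EZ-.022*EX
R=np.c_[EX,EY,EZ]
def lane2w(a): return O+R@np.array(a)/1000
def w2lane(w): return R.T@(np.array(w)-O)*1000
def st(t=None,yaw=None):
    np.set_printoptions(precision=4,suppress=True)
    s=manip.get_state();q=s['orientation'];print('t %.2f'%s['clock'],'tcp',s['tool_pos'],'yaw %.2f'%np.degrees(np.arctan2(q[1,0],q[0,0])),'F',s['contact_force'],'grip',s['grip_width'],'lane',w2lane(s['tool_pos']))
    if t is not None: print('tool delta',q.T@(np.array(t)-s['tool_pos']))
    if yaw is not None: print('turn',-np.radians(yaw)+np.arctan2(q[1,0],q[0,0]))
E
python3 -c "
from h import *
print(O,EX,EY,EZ);st([.461,.035,.2],99.1);print(w2lane([.627,.061,.192]))"
```

```text
[0.45524254 0.03435487 0.03459962] [0.89490082 0.14333989 0.42261826] [-0.15815807  0.98741381  0.        ] [-0.41729911 -0.06684049  0.90630779]
t 0.15 tcp [0.162  0.5515 0.2309] yaw 73.62 F [-0.2561  0.3214 -0.7343] grip 1.0032225144810085 lane [-105.2835  556.9975  265.7273]
tool delta [-0.4112  0.4324  0.0313]
turn -0.44464537963384076
[224.0455  -0.8551  69.198 ]
```

Request:
carry_out:
  deltas: [1,0,0,0,-0.15,1,0,0,0,-0.15,1,0,0,0,-0.145,1,-0.04,0.015,0,0,1,-0.04,0.015,0,0,1,-0.04,0.015,0,0,1,-0.04,0.015,0,0,1,-0.04,0.015,0,0,1,-0.04,0.015,0,0,1,-0.04,0.015,0,0]
  squeeze: 25

```text
clock: 1.4
tool_pos: [0.3107, 0.2906, 0.2313]
orientation: [[-0.159, 0.987, 0.0], [0.987, 0.159, -0.0], [-0.0, -0.0, -1.0]]
contact_force: [0.7, 0.1, -0.6]
grip_width: 0.999
```

```bash
python3 -c "
from h import *
st([.461,.035,.2],99.1)"
```

```text
t 1.40 tcp [0.3107 0.2906 0.2313] yaw 99.12 F [ 0.7012  0.0676 -0.6363] grip 0.9992156918544873 lane [ -9.5163 275.8653 221.4543]
tool delta [-0.2762  0.1079  0.0313]
turn 0.00042950281275699886
```

Request:
carry_out:
  deltas: [1,-0.046,0.018,0,0,1,-0.046,0.018,0,0,1,-0.046,0.018,0,0,1,-0.046,0.018,0,0,1,-0.046,0.018,0.02,0,1,-0.046,0.018,0.03,0,1,0,0,0.03,0,1,0,0,0.03,0,1,0,0,0,0]

```text
clock: 2.52
tool_pos: [0.4597, 0.0364, 0.1202]
orientation: [[-0.159, 0.987, -0.003], [0.987, 0.159, -0.001], [-0.0, -0.003, -1.0]]
contact_force: [1.1, -0.5, 0.6]
grip_width: 1.0
```

```bash
python3 -c "
from h import *
st([.4607,.0352,.058],99.1)
p,d=manip.read_camera('wrist');cv2.imwrite('pics/w1.png',p);np.save('pics/w1.npy',d)"
```

```text
t 2.52 tcp [0.4597 0.0364 0.1202] yaw 99.13 F [ 1.1364 -0.4577  0.5541] grip 1.0003262222872509 lane [40.4955  1.3071 75.55  ]
tool delta [-0.0013  0.0009  0.0622]
turn 0.0005961993049612424
```

View pics/w1.png

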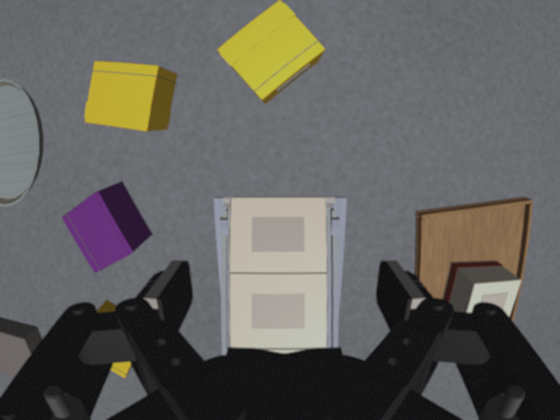

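The wrist view shows the front carton's label at about (278,234) and the second's at (278,311), with the fingers open on either side of the lane. I'll check the label's lateral position.

```bash
cat >> h.py <<'E'
def wray(uv,pos,Rt,c0,n):
    c=manip.get_calibration('wrist');T=c['tool_from_camera'];d=np.array([uv[0]-c['cx'],uv[1]-c['cy']]);r=np.hypot(*d);th=r/c['fx']
    v=np.array([*(np.sin(th)*d/max(r,1e-9)),np.cos(th)]);v=Rt@T[:3,:3]@v;o=Rt@T[:3,3]+pos
    return o+v*((c0-o)@n)/(v@n)
E
python3 - <<'E'
from h import *
p=cv2.imread('pics/w1.png');g=cv2.cvtColor(p,cv2.COLOR_BGR2GRAY)
s=manip.get_state();print(g[234,240:330:6],g[200:350:6,278])
for (a,b) in ((212,258),(285,335)):
    sub=g[a:b,240:318];t=(sub.max()*1.0+np.median(g[a+15:b-15,265:290]))/2*0.97
    m=(sub<t).astype(np.uint8);m[:4]=0;m=cv2.morphologyEx(m,cv2.MORPH_OPEN,np.ones((9,9)));ys,xs=np.nonzero(m);uv=(240+xs.mean(),a+ys.mean());w=wray(uv,s['tool_pos'],s['orientation'],lane2w([0,0,48]),EZ);print(uv,m.sum(),w2lane(w))
for uv in ((232,234),(328,234),(278,197),(278,272)): print(w2lane(wray(uv,s['tool_pos'],s['orientation'],lane2w([0,0,48]),EZ)))
E
```

```text
[182 183 163 157 158 158 159 158 160 158 159 184 184 186 184] [181 180 181 157 157 157 159 160 160 187 186 187 156 186 187 188 166 167
 168 168 169 169 190 191 192]
(np.float64(277.5144312393888), np.float64(233.509337860781)) 1767 [22.01136637 -2.83451512 48.        ]
(np.float64(277.5), np.float64(310.5)) 1768 [65.95528474 -2.75413038 48.        ]
[ 22.42916543 -29.03557195  48.        ]
[22.33878936 26.09616846 48.        ]
[ 0.74797462 -2.64410382 48.        ]
[43.92869527 -2.49898412 48.        ]
```

Request:
carry_out:
  deltas: [1,-0.003,0.001,0.02,0,1,0,0,0.02,0,1,0,0,0.015,0,1,0,0,0.007,0,0.6,0,0,0,0,0.4,0,0,0,0,0.4,0,0,0,0,0.4,0,0,0,0]
  squeeze: 25

```text
clock: 3.58
tool_pos: [0.4623, 0.0336, 0.0602]
orientation: [[-0.159, 0.987, 0.001], [0.987, 0.159, 0.0], [-0.0, 0.001, -1.0]]
contact_force: [-1.3, 0.9, 5.4]
grip_width: 0.651
```

```bash
python3 -c "
from h import *
st()
p,d=manip.read_camera('wrist');cv2.imwrite('pics/w2.png',p)"
```

```text
t 3.58 tcp [0.4623 0.0336 0.0602] yaw 99.12 F [-1.2832  0.8768  5.4153] grip 0.6507610151372032 lane [17.0492 -1.8256 20.2541]
```

View pics/w2.png

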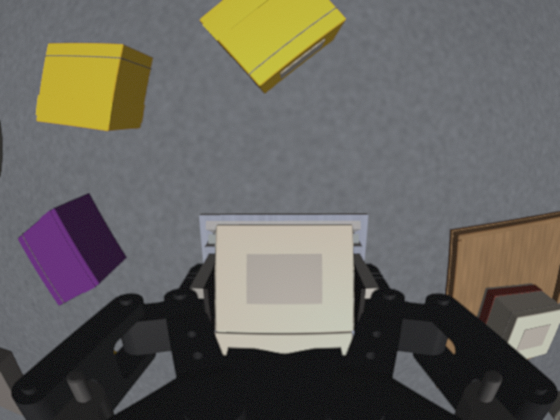

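The wrist view shows the pads on both sides of the front carton, at about (205,290) and (355,290). The opening of 0.651 is about 55 mm, so it's gripped. Now I'll lift along the lane normal.

Request:
carry_out:
  deltas: [0.4,0,-0.002,-0.0045,0,0.4,0,-0.004,-0.009,0,0.4,0,-0.0055,-0.0115,0,0.4,0,-0.0055,-0.0115,0,0.4,0,-0.0055,-0.0115,0,0.4,0,-0.0055,-0.0115,0,0.4,0,-0.002,-0.02,0,0.4,0,-0.0,-0.02,0,0.4,0,0,0,0]
  squeeze: 30

```text
clock: 4.75
tool_pos: [0.4326, 0.0288, 0.16]
orientation: [[-0.158, 0.987, 0.002], [0.987, 0.158, 0.0], [-0.0, 0.002, -1.0]]
contact_force: [-0.1, 0.1, -2.1]
grip_width: 0.654
```

```bash
python3 -c "
from h import *
st([.437,-.268,.13])
for n in ['wrist','scene','top']:
  p,d=manip.read_camera(n);cv2.imwrite('pics/%s3.png'%n,p);np.save('pics/%s3.npy'%n,d)
a=cv2.imread('pics/wrist3.png');b=cv2.imread('pics/scene3.png')[130:330,150:400];b=cv2.resize(b,None,fx=2.1,fy=2.1);cv2.imwrite('pics/c3.png',cv2.resize(np.hstack([a,b]),None,fx=.7,fy=.7))"
```

```text
t 4.75 tcp [0.4326 0.0288 0.16  ] yaw 99.10 F [-0.0835  0.1346 -2.0921] grip 0.6536247968884519 lane [ 31.9189  -1.9188 123.4392]
tool delta [-0.2937 -0.0427  0.0299]
```

View pics/c3.png

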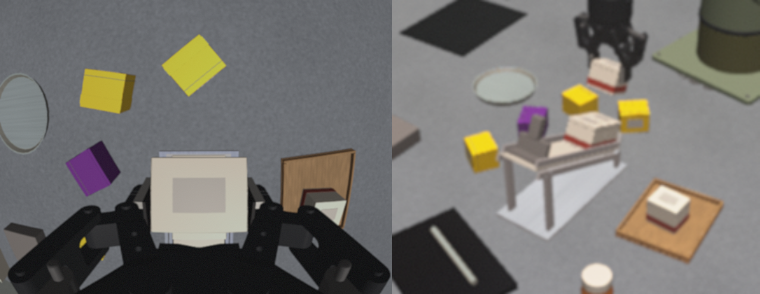

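The left half of the picture shows the carton held at about (200,195). In the right half the other two have slid to the front stop at (595,130). Next is the dish. I'll touch the low edge down first, then roll the carton flat by moving forward and down along an arc.

Request:
carry_out:
  deltas: [0.4,-0.02,-0.004,0,0,0.4,-0.035,-0.007,0,0,0.4,-0.04,-0.008,0,0,0.4,-0.04,-0.008,0,0,0.4,-0.04,-0.008,0,0,0.4,-0.04,-0.008,0.01,0,0.4,-0.04,-0.008,0.025,0,0.4,-0.0385,-0.007,0.035,0,0.4,0,0,0.025,0,0.4,0,0,0.015,0]

```text
clock: 6.15
tool_pos: [0.421, -0.2697, 0.0472]
orientation: [[-0.159, 0.987, -0.002], [0.987, 0.159, 0.001], [0.001, -0.002, -1.0]]
contact_force: [0.4, 0.4, -1.3]
grip_width: 0.653
```

Request:
carry_out:
  deltas: [0.4,0,0,0,0]

```text
clock: 6.28
tool_pos: [0.4214, -0.2693, 0.0482]
orientation: [[-0.16, 0.987, -0.001], [0.987, 0.16, 0.001], [0.001, -0.001, -1.0]]
contact_force: [0.7, 0.1, -2.0]
grip_width: 0.652
```

```bash
python3 -c "
from h import *
st([.4217,-.2705,.036])
for n in ['wrist','scene']:
  p,d=manip.read_camera(n);cv2.imwrite('pics/%s4.png'%n,p);np.save('pics/%s4.npy'%n,d)
a=cv2.imread('pics/wrist4.png');b=cv2.imread('pics/scene4.png')[100:250,150:350];b=cv2.resize(b,None,fx=2.8,fy=2.8);cv2.imwrite('pics/c4.png',cv2.resize(np.hstack([a,b]),None,fx=.7,fy=.7))"
```

```text
t 6.28 tcp [ 0.4214 -0.2693  0.0482] yaw 99.18 F [ 0.7377  0.1072 -2.0341] grip 0.6524685774319625 lane [ -68.0423 -294.4933   46.7119]
tool delta [-0.0012  0.0001  0.0122]
```

View pics/c4.png

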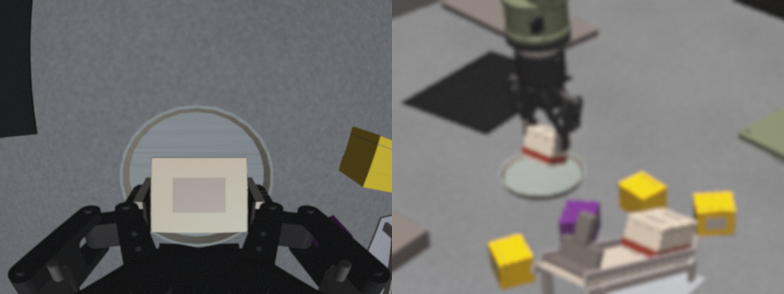

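The wrist picture shows the tilted carton over the dish, ring centred near (197,175). The scene picture confirms it. Lowering gently now.

Request:
carry_out:
  deltas: [0.4,0,0,0.007,0,0.4,0,0,0.005,0,0.4,0,0,0.002,0,0.4,0,0,0,0]

```text
clock: 6.88
tool_pos: [0.4216, -0.2701, 0.0347]
orientation: [[-0.159, 0.987, -0.0], [0.987, 0.159, -0.0], [0.0, -0.0, -1.0]]
contact_force: [0.4, -0.9, -1.1]
grip_width: 0.649
```

Request:
carry_out:
  deltas: [0.4,0,0,0.003,0,0.4,0,0,0.0,0]

```text
clock: 7.12
tool_pos: [0.4216, -0.2701, 0.0317]
orientation: [[-0.159, 0.987, -0.0], [0.987, 0.159, -0.0], [0.0, -0.0, -1.0]]
contact_force: [0.4, -0.9, -1.8]
grip_width: 0.651
```

Request:
carry_out:
  deltas: [0.4,0,0,0.002,0,0.4,0,0,0.0,0]

```text
clock: 7.38
tool_pos: [0.4217, -0.2701, 0.03]
orientation: [[-0.159, 0.987, 0.0], [0.987, 0.159, -0.0], [-0.0, 0.0, -1.0]]
contact_force: [-0.6, 1.0, 3.9]
grip_width: 0.653
```

Request:
carry_out:
  deltas: [0.4,0,0,0.001,0,0.4,0,0,0.0,0]

```text
clock: 7.62
tool_pos: [0.422, -0.2702, 0.0296]
orientation: [[-0.159, 0.987, 0.001], [0.987, 0.159, -0.001], [-0.001, 0.001, -1.0]]
contact_force: [-2.4, 1.9, 21.0]
grip_width: 0.656
```

Request:
carry_out:
  deltas: [0.4,0,0.003,-0.0005,0,0.4,0,0.003,0.0005,0,0.4,0,0.0,0.0,0]
  squeeze: 20

```text
clock: 8.0
tool_pos: [0.4271, -0.2694, 0.029]
orientation: [[-0.158, 0.987, -0.001], [0.987, 0.158, -0.001], [-0.0, -0.001, -1.0]]
contact_force: [-3.7, -0.5, 8.2]
grip_width: 0.65
```

Request:
carry_out:
  deltas: [0.4,0,0.003,0.0012,0,0.4,0,0.0,0.0,0]

```text
clock: 8.25
tool_pos: [0.4302, -0.2689, 0.0279]
orientation: [[-0.158, 0.987, -0.001], [0.987, 0.158, -0.001], [-0.0, -0.001, -1.0]]
contact_force: [-3.0, -0.0, 8.4]
grip_width: 0.649
```

Request:
carry_out:
  deltas: [0.4,0,0.004,0.0017,0,0.4,0,0.002,0.001,0,0.4,0,0.0,0.0,0]

```text
clock: 8.62
tool_pos: [0.4362, -0.268, 0.0251]
orientation: [[-0.158, 0.987, -0.001], [0.987, 0.158, -0.001], [-0.0, -0.001, -1.0]]
contact_force: [-2.9, -0.2, 6.9]
grip_width: 0.654
```

Request:
carry_out:
  deltas: [0.4,0,0.003,0.0016,0,0.4,0,0.0,0.0,0]

```text
clock: 8.88
tool_pos: [0.4391, -0.2675, 0.0235]
orientation: [[-0.158, 0.987, -0.001], [0.987, 0.158, -0.001], [-0.0, -0.001, -1.0]]
contact_force: [-2.3, -0.2, 5.9]
grip_width: 0.648
```

```bash
python3 -c "
from h import *
st()
for n in ['wrist','scene']:
  p,d=manip.read_camera(n);cv2.imwrite('pics/%s5.png'%n,p);np.save('pics/%s5.npy'%n,d)
a=cv2.imread('pics/wrist5.png');b=cv2.imread('pics/scene5.png')[130:235,170:310];b=cv2.resize(b,None,fx=4,fy=4);cv2.imwrite('pics/c5.png',cv2.resize(np.hstack([a,b]),None,fx=.7,fy=.7))"
```

```text
t 8.88 tcp [ 0.4391 -0.2675  0.0235] yaw 99.11 F [-2.2771 -0.2067  5.8675] grip 0.6482876718062208 lane [ -62.3647 -295.504    16.8227]
```

View pics/c5.png

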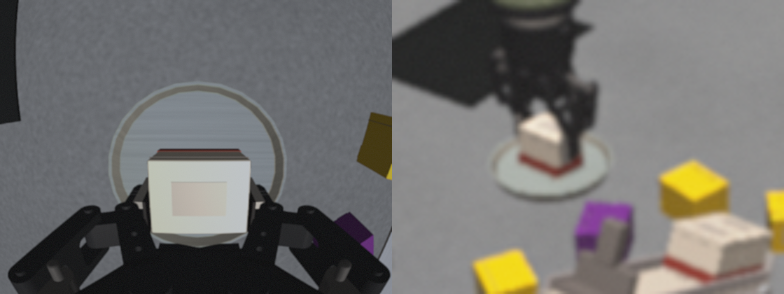

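The wrist picture shows the carton's near face and red band at about (200,153), so it has rolled almost upright. I'll finish the roll.

Request:
carry_out:
  deltas: [0.4,0,0.0025,0.0015,0,0.4,0,0.0,0.0,0]

```text
clock: 9.22
tool_pos: [0.4416, -0.2671, 0.022]
orientation: [[-0.158, 0.987, -0.001], [0.987, 0.158, -0.001], [-0.0, -0.001, -1.0]]
contact_force: [-2.2, -0.7, 4.6]
grip_width: 0.647
```

Request:
carry_out:
  deltas: [0.4,0,0.0015,0.001,0,0.4,0,0.0,0.0,0]

```text
clock: 9.48
tool_pos: [0.443, -0.2669, 0.021]
orientation: [[-0.158, 0.987, -0.001], [0.987, 0.158, -0.001], [-0.0, -0.001, -1.0]]
contact_force: [-2.0, -0.2, 6.3]
grip_width: 0.653
```

```bash
cat >> h.py <<'E'
def wcloud(d,pos,Rt):
    c=manip.get_calibration('wrist');T=c['tool_from_camera'];v,u=np.mgrid[0:420,0:560];dx,dy=u-c['cx'],v-c['cy'];r=np.hypot(dx,dy)+1e-9;th=r/c['fx']
    D=np.stack([np.tan(th)*dx/r*d,np.tan(th)*dy/r*d,d],-1);P=D@T[:3,:3].T+T[:3,3];W=P@Rt.T+pos;W[d<=0]=np.nan;return W
E
python3 - <<'E'
from h import *
st();s=manip.get_state();p,d=manip.read_camera('wrist');cv2.imwrite('pics/w6.png',p)
W=wcloud(d,s['tool_pos'],s['orientation']);q=W[245:320,225:345].reshape(-1,3);c,n,e=plane(q);ty=s['orientation'][:,1];print(c,n,e,'tilt fwd deg',np.degrees(np.arcsin(n@ty)))
E
```

```text
t 9.47 tcp [ 0.443  -0.2669  0.021 ] yaw 99.10 F [-2.0059 -0.2353  6.3219] grip 0.6534747466303231 lane [ -59.8982 -295.5119   12.9055]
[ 0.4344 -0.2685  0.0525] [-0.0536 -0.0064  0.9985] 0.0005988886225834416 tilt fwd deg -3.1366827907395045
```

View pics/w6.png

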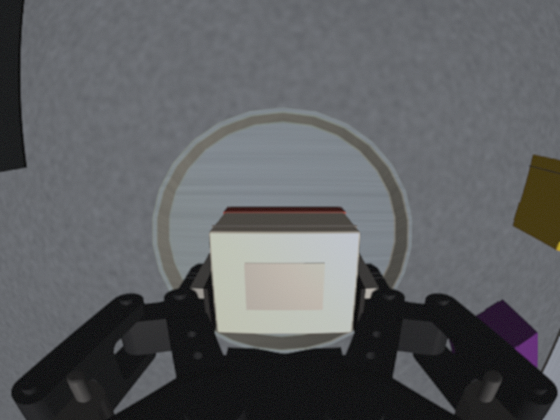

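The view shows the top face level to within about 3°, with the carton centred in the dish at about (284,280). One more nudge, then release.

Request:
carry_out:
  deltas: [0.4,0,0.0025,0.0013,0,0.4,0,0.0,0.0,0]

```text
clock: 9.78
tool_pos: [0.4454, -0.2664, 0.0196]
orientation: [[-0.158, 0.987, -0.001], [0.987, 0.158, -0.0], [-0.0, -0.001, -1.0]]
contact_force: [-3.4, -0.1, 3.9]
grip_width: 0.648
```

```bash
python3 - <<'E'
from h import *
st();s=manip.get_state();p,d=manip.read_camera('wrist')
W=wcloud(d,s['tool_pos'],s['orientation']);q=W[245:320,225:345].reshape(-1,3);c,n,e=plane(q);ty=s['orientation'][:,1];print(c,n,e,'tilt fwd deg',np.degrees(np.arcsin(n@ty)))
E
```

```text
t 9.78 tcp [ 0.4454 -0.2664  0.0196] yaw 99.11 F [-3.3805 -0.1231  3.9495] grip 0.6475259842732297 lane [ -58.2419 -295.4455   10.604 ]
[ 0.4365 -0.2681  0.0517] [-0.008   0.0003  1.    ] 0.0005895124068835004 tilt fwd deg -0.5084085793899356
```

The carton is level to 0.5°, with its top at z = 0.0517 (expected about 0.053). Now I'll release it, rise, and pass over the lane to check its midline from the wrist camera.

Request:
carry_out:
  deltas: [0.75,0,0,0,0,0.85,0,0,0,0,1,0,0,0,0,1,0,0,-0.02,0,1,0,0,-0.04,0,1,0,0,-0.05,0,1,0,0,-0.055,0,1,0.01,0.006,-0.055,0,1,0.035,0.022,-0.01,0,1,0.035,0.022,0,0]

```text
clock: 11.08
tool_pos: [0.4831, -0.1785, 0.2506]
orientation: [[-0.158, 0.987, 0.002], [0.987, 0.158, -0.001], [-0.001, 0.002, -1.0]]
contact_force: [1.2, 0.5, -0.2]
grip_width: 0.997
```

Request:
carry_out:
  deltas: [1,0.035,0.022,0,0,1,0.035,0.022,0,0,1,0.035,0.022,0,0,1,0.035,0.022,0,0,1,0.035,0.021,0,0,1,0.035,0.021,0,0,1,0.03,0.015,0,0,1,0.01,0.005,0,0,1,0,0,0,0]

```text
clock: 12.2
tool_pos: [0.5909, 0.0914, 0.2493]
orientation: [[-0.159, 0.987, -0.0], [0.987, 0.159, -0.0], [-0.0, -0.0, -1.0]]
contact_force: [0.4, -1.6, -0.6]
grip_width: 0.998
```

```bash
python3 -c "
from h import *
st()
for n in ['wrist','scene']:
  p,d=manip.read_camera(n);cv2.imwrite('pics/%s7.png'%n,p);np.save('pics/%s7.npy'%n,d)
b=cv2.imread('pics/scene7.png')[130:235,170:310];b=cv2.resize(b,None,fx=4,fy=4);cv2.imwrite('pics/c7.png',b)"
```

```text
t 12.20 tcp [0.5909 0.0914 0.2493] yaw 99.15 F [ 0.4491 -1.6139 -0.5901] grip 0.9984356863320228 lane [220.2819  34.8332 134.1914]
```

View pics/c7.png

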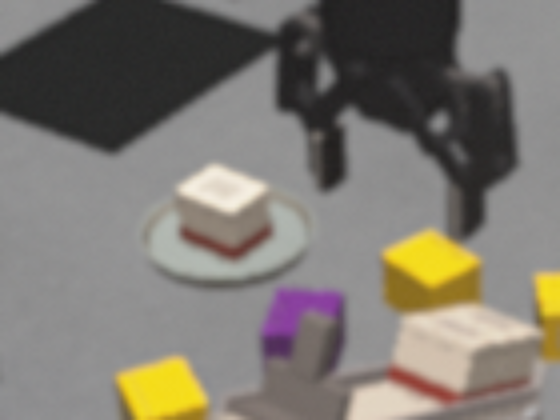

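View pics/wrist7.png

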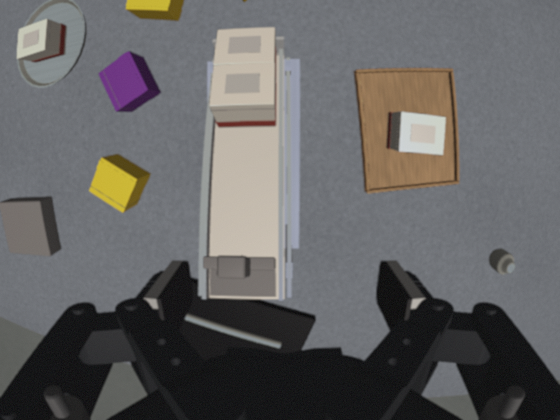

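The scene crop shows the oldest carton standing upright and flat in the dish at (222,215). The wrist view shows the two lane cartons at (245,70), the follower at (232,268) and the new carton at (420,133).

```bash
python3 - <<'E'
from h import *
st();s=manip.get_state();pos,Rt=s['tool_pos'],s['orientation']
p=cv2.imread('pics/wrist7.png');d=np.load('pics/wrist7.npy');W=wcloud(d,pos,Rt);g=cv2.cvtColor(p,cv2.COLOR_BGR2GRAY)
for v in (150,180,210,235):
    r=W[v,195:305];m=r[:,2]>.05;q=(r[m]-O)@R*1000
    u=195+np.where(m)[0]
    print(v,[f'{a}:{b[1]:.0f}/{b[2]:.0f}' for a,b in zip(u,q)][::3],'x',q[:,0].mean())
for uv in ((244,44),(244,83)): print('label',w2lane(wray(uv,pos,Rt,lane2w([0,0,48]),EZ)))
print('block',w2lane(wray((233,267),pos,Rt,lane2w([0,0,70]),EZ)))
q=W[100:165,385:450].reshape(-1,3);q=q[(q[:,2]>.045)];print('new',len(q),q.mean(0),cv2.minAreaRect(q[:,:2].astype(np.float32)))
print('new label',wray((423.5,134),pos,Rt,np.array([0,0,.052]),np.array([0,0,1.])))
cv2.imwrite('pics/w7z.png',cv2.resize(p[100:300,185:465],None,fx=2.8,fy=2.8,interpolation=cv2.INTER_CUBIC))
E
```

```text
t 12.30 tcp [0.5909 0.0901 0.2495] yaw 99.05 F [-0.0453 -0.1375 -0.2845] grip 1.0008823750516647 lane [220.2221  33.5519 134.4554]
150 ['203:-47/-4', '206:-44/-4', '209:-37/12', '212:-35/6', '215:-34/0', '218:-31/-1', '221:-28/-1', '224:-25/-0', '227:-22/-1', '230:-19/0', '233:-16/-0', '236:-13/-0', '239:-10/0', '242:-7/1', '245:-5/-1', '248:-1/-0', '251:1/-1', '254:4/-1', '257:7/-0', '260:10/-1', '263:13/-1', '267:17/-0', '270:19/-1', '273:22/0', '276:25/-1', '279:28/11', '282:31/11', '287:36/-4', '290:39/-5'] x 110.93433695325905
180 ['202:-46/-5', '205:-39/11', '208:-36/12', '211:-35/2', '214:-33/-0', '217:-30/-2', '220:-27/-1', '223:-24/-1', '226:-22/-1', '229:-19/-1', '232:-16/0', '235:-13/-0', '238:-10/-0', '241:-7/-1', '244:-4/-0', '247:-2/-1', '250:1/-1', '253:4/-0', '256:7/-1', '259:10/-1', '262:12/-1', '265:15/-1', '268:18/-0', '271:21/1', '274:24/0', '277:26/-1', '280:29/12', '283:32/-1', '288:37/-6'] x 140.8006644786327
210 ['200:-46/-5', '203:-39/12', '206:-36/11', '209:-35/5', '212:-34/-1', '215:-31/-1', '218:-28/0', '221:-25/-0', '224:-22/1', '227:-19/0', '230:-17/-0',
[... 259 characters left out ...]
48824518
235 ['200:-46/-6', '203:-38/12', '206:-36/11', '209:-35/1', '212:-33/-0', '215:-30/-1', '218:-28/-2', '221:-24/0', '224:-22/-2', '227:-19/-1', '230:-16/-0', '233:-13/-0', '236:-11/-1', '239:-8/-0', '242:-5/-1', '245:-2/-1', '248:0/-0', '251:3/0', '254:6/0', '257:9/1', '260:11/-1', '263:14/-2', '266:17/-0', '269:19/-0', '272:22/-0', '275:25/0', '278:28/11', '281:30/12', '286:35/-19', '289:37/-6'] x 191.8905778795074
label [21.3175 -4.0741 48.    ]
label [65.7883 -1.6416 48.    ]
block [220.3305  -1.7663  70.    ]
new 1817 [0.5057 0.2282 0.0503] ((0.5055639743804932, 0.22990331053733826), (0.044740356504917145, 0.05679195746779442), 7.4961090087890625)
new label [0.5062 0.2306 0.052 ]
```

View pics/w7z.png

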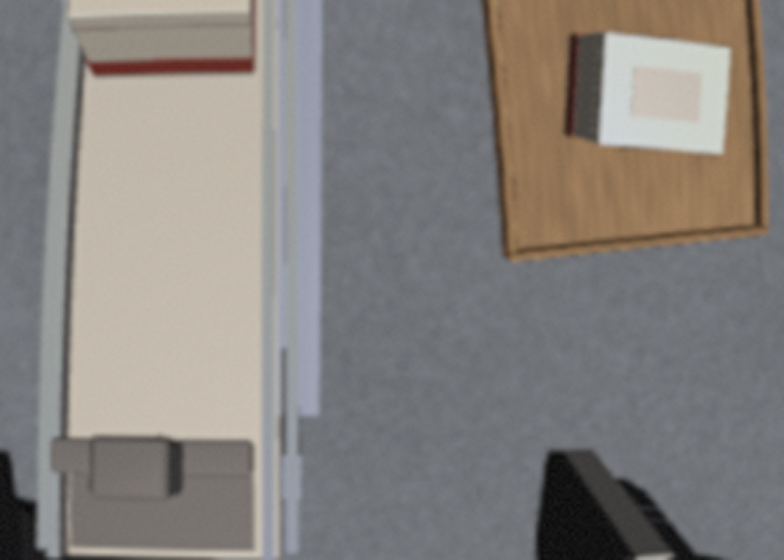

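Request:
carry_out:
  deltas: [1,0.03,-0.013,0,0.026,1,0.035,-0.015,0,0,1,0.035,-0.015,0.01,0,1,0.035,-0.015,0.03,0,1,0.0185,-0.0077,0.045,0,1,0,0,0.045,0,1,0,0,0.02,0,1,0,0,0,0,1,0,0,0,0]

```text
clock: 13.42
tool_pos: [0.5053, 0.2339, 0.1006]
orientation: [[-0.132, 0.991, 0.001], [0.991, 0.132, 0.0], [0.0, 0.001, -1.0]]
contact_force: [0.5, 0.2, -0.0]
grip_width: 0.997
```

```bash
python3 - <<'E'
from h import *
st();s=manip.get_state();pos,Rt=s['tool_pos'],s['orientation']
p,d=manip.read_camera('wrist');cv2.imwrite('pics/w8.png',p);W=wcloud(d,pos,Rt)
q=W.reshape(-1,3);q=q[(q[:,2]>.047)&(q[:,2]<.058)&(abs(q[:,0]-.505)<.05)&(abs(q[:,1]-.232)<.05)];print(len(q),q.mean(0),cv2.minAreaRect(q[:,:2].astype(np.float32)))
st([.5018,.2315,.02],97.6)
E
```

```text
t 13.43 tcp [0.5053 0.2339 0.1006] yaw 97.58 F [ 0.4992  0.1761 -0.0275] grip 0.9965516439086266 lane [101.2902 189.1106  25.5631]
5990 [0.5038 0.2315 0.0505] ((0.5049765110015869, 0.23158302903175354), (0.04475274309515953, 0.05586060509085655), 7.527528285980225)
t 13.47 tcp [0.5053 0.2341 0.1007] yaw 97.59 F [0.5844 0.1744 0.6452] grip 1.0003785371360945 lane [101.3881 189.2895  25.6219]
tool delta [-0.0021 -0.004   0.0807]
turn -0.00012253360183955841
```

View pics/w8.png

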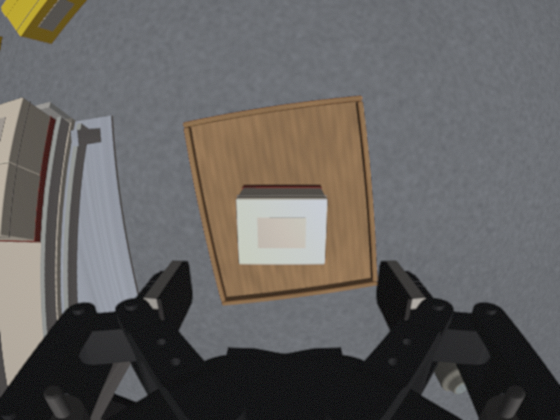

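The view shows the new carton at (282,232), squared to the jaws, with the tray walls clear of the fingers. Descending to grip.

Request:
carry_out:
  deltas: [1,-0.0024,-0.0045,0.02,0,1,0,0,0.03,0,1,0,0,0.02,0,1,0,0,0.0105,0,0.6,0,0,0,0,0.4,0,0,0,0,0.4,0,0,0,0,0.4,0,0,0,0]
  squeeze: 30

```text
clock: 14.48
tool_pos: [0.5011, 0.2315, 0.02]
orientation: [[-0.133, 0.991, 0.001], [0.991, 0.133, 0.001], [0.0, 0.001, -1.0]]
contact_force: [-1.1, -1.3, 7.9]
grip_width: 0.651
```

Request:
carry_out:
  deltas: [0.4,0,0,-0.005,0,0.4,0,0,-0.02,0,0.4,0,0,-0.04,0,0.4,0,0,-0.05,0,0.4,0,0,-0.05,0,0.4,0,0,-0.03,-0.026,0.4,0,0,0,0]

```text
clock: 15.35
tool_pos: [0.5012, 0.2315, 0.2163]
orientation: [[-0.158, 0.987, 0.003], [0.987, 0.158, 0.002], [0.001, 0.003, -1.0]]
contact_force: [0.2, -1.1, -2.1]
grip_width: 0.655
```

```bash
python3 - <<'E'
from h import *
print('target',lane2w([118,-2,0]))
st(lane2w([118,-2,0]),99.1);s=manip.get_state();pos,Rt=s['tool_pos'],s['orientation']
p,d=manip.read_camera('wrist');cv2.imwrite('pics/w9.png',p);W=wcloud(d,pos,Rt)
q=W.reshape(-1,3);q=(q-pos)@Rt;m=(abs(q[:,0])<.027)&(q[:,1]<.03)&(q[:,1]>-.05)&(abs(q[:,2]+.03)<.02);q=q[m];c,n,e=plane(q);print('top in tool',c,n,e,q.min(0),q.max(0))
E
```

```text
target [0.56115715 0.04929415 0.08446858]
t 15.35 tcp [0.5012 0.2315 0.2163] yaw 99.12 F [ 0.2412 -1.0667 -2.1185] grip 0.6553816392964285 lane [146.1849 187.3946 132.294 ]
tool delta [-0.1895  0.0299  0.1317]
turn 0.00028863924200295266
top in tool [-0.      0.0005 -0.0304] [-0.002   0.017   0.9999] 0.0008752440650225892 [-0.027  -0.0188 -0.0389] [ 0.027   0.0265 -0.01  ]
```

View pics/w9.png

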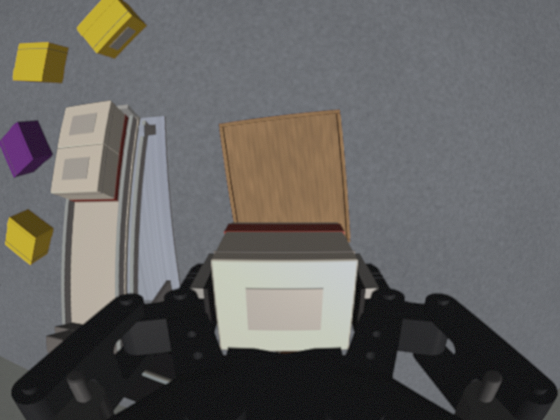

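The view shows the new carton held level, with its near band edge at (283,228) and nothing dragging. Moving over the lane.

Request:
carry_out:
  deltas: [0.4,-0.02,0.003,0,0,0.4,-0.035,0.0045,0,0,0.4,-0.04,0.005,0,0,0.4,-0.04,0.005,0,0,0.4,-0.034,0.004,0.01,0,0.4,-0.02,0.003,0.02,0,0.4,0,0,0.03,0,0.4,0,0,0.02,0,0.4,0,0,0.0,0,0.4,0,0,0.0,0]

```text
clock: 16.65
tool_pos: [0.5548, 0.0487, 0.1344]
orientation: [[-0.159, 0.987, 0.0], [0.987, 0.159, -0.0], [-0.0, 0.0, -1.0]]
contact_force: [-0.2, 0.6, -1.0]
grip_width: 0.651
```

```bash
python3 - <<'E'
from h import *
st([.5552,.0484,.1098],99.1)
p,d=manip.read_camera('wrist');cv2.imwrite('pics/w10.png',p)
p,d=manip.read_camera('scene');cv2.imwrite('pics/s10.png',cv2.resize(p[150:300,190:340],None,fx=4,fy=4))
E
```

```text
t 16.65 tcp [0.5548 0.0487 0.1344] yaw 99.12 F [-0.2037  0.6185 -0.9858] grip 0.6514930767720699 lane [133.3433  -1.5795  47.9199]
tool delta [-0.0004  0.0003  0.0246]
turn 0.0003844028078807682
```

View pics/w10.png

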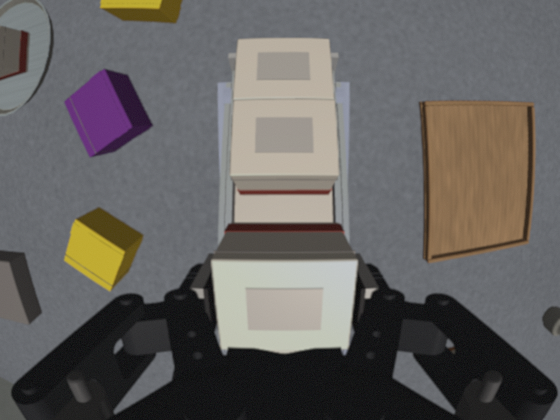

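View pics/s10.png

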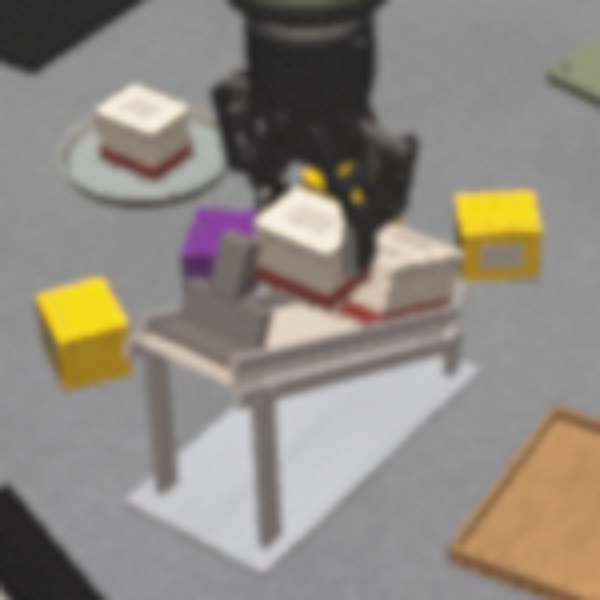

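The wrist view shows the held carton centred at u≈284, the lane cartons' labels at u≈283 and the guides symmetric about u≈285, so it is laterally aligned. Lowering now.

Request:
carry_out:
  deltas: [0.4,0,0,0.01,0,0.4,0,0,0.008,0,0.4,0,0,0.003,0,0.4,0,0,0,0]
  squeeze: 22

```text
clock: 17.25
tool_pos: [0.5547, 0.0486, 0.1127]
orientation: [[-0.159, 0.987, -0.001], [0.987, 0.159, -0.0], [-0.0, -0.001, -1.0]]
contact_force: [-0.1, -0.6, -1.8]
grip_width: 0.651
```

Request:
carry_out:
  deltas: [0.4,0,0,0.002,0,0.4,0,0,0,0]

```text
clock: 17.5
tool_pos: [0.5548, 0.0486, 0.111]
orientation: [[-0.159, 0.987, 0.0], [0.987, 0.159, -0.0], [-0.0, 0.0, -1.0]]
contact_force: [-0.0, 0.4, -2.0]
grip_width: 0.649
```

Request:
carry_out:
  deltas: [0.4,0,0,0.0015,0,0.4,0,0,0,0]

```text
clock: 17.75
tool_pos: [0.5548, 0.0486, 0.1099]
orientation: [[-0.158, 0.987, 0.0], [0.987, 0.158, -0.0], [-0.0, 0.0, -1.0]]
contact_force: [-3.8, -0.0, 7.9]
grip_width: 0.651
```

Request:
carry_out:
  deltas: [0.4,0,0,0.001,0,0.4,0,0,0,0]

```text
clock: 18.0
tool_pos: [0.5547, 0.0486, 0.1096]
orientation: [[-0.158, 0.987, 0.001], [0.987, 0.158, -0.0], [-0.0, 0.001, -1.0]]
contact_force: [-8.1, -1.3, 22.9]
grip_width: 0.65
```

Request:
carry_out:
  deltas: [0.4,0,-0.002,0,0,0.4,0,-0.0014,0.001,0,0.4,0,0,0,0]
  squeeze: 20

```text
clock: 18.38
tool_pos: [0.5514, 0.048, 0.1081]
orientation: [[-0.158, 0.987, 0.0], [0.987, 0.158, -0.0], [-0.0, 0.0, -1.0]]
contact_force: [-4.5, -1.1, 13.0]
grip_width: 0.652
```

Request:
carry_out:
  deltas: [0.4,0,-0.003,0.0027,0,0.4,0,0,0,0]

```text
clock: 18.62
tool_pos: [0.5483, 0.0476, 0.1055]
orientation: [[-0.159, 0.987, 0.0], [0.987, 0.159, -0.0], [-0.0, 0.0, -1.0]]
contact_force: [-5.8, -0.6, 15.7]
grip_width: 0.65
```

```bash
cat > tilt.py <<'E'
from h import *
import sys
st();s=manip.get_state();pos,Rt=s['tool_pos'],s['orientation']
p,d=manip.read_camera('wrist');cv2.imwrite('pics/%s.png'%sys.argv[1],p);W=wcloud(d,pos,Rt)
q=W[265:325,235:335].reshape(-1,3);c,n,e=plane(q);print('plane',c,e,'tilt',np.degrees(np.arcsin(n@Rt[:,1])),'lane',w2lane(c))
E
python3 tilt.py w11
```

```text
t 18.62 tcp [0.5483 0.0476 0.1055] yaw 99.12 F [-5.7886 -0.5617 15.6856] grip 0.6495409458958705 lane [115.1553  -1.6932  24.4966]
plane [0.5452 0.0469 0.1367] 0.0005903052932202981 tilt -3.9135035686181934 lane [125.4526  -1.8927  54.1143]
```

Request:
carry_out:
  deltas: [0.4,0,-0.001,0.002,0,0.4,0,-0.001,0.0015,0,0.4,0,0,0,0]

```text
clock: 19.05
tool_pos: [0.5463, 0.0472, 0.1021]
orientation: [[-0.158, 0.987, 0.0], [0.987, 0.158, -0.0], [-0.0, 0.0, -1.0]]
contact_force: [-7.1, -1.8, 19.1]
grip_width: 0.653
```

```bash
python3 tilt.py w12
```

```text
t 19.05 tcp [0.5463 0.0472 0.1021] yaw 99.12 F [-7.0937 -1.7806 19.109 ] grip 0.6527951719341316 lane [111.8954  -1.7353  22.3134]
plane [0.5426 0.0464 0.1343] 0.0006096948347340812 tilt -8.38582072761772 lane [122.0571  -1.9211  53.0438]
```

Request:
carry_out:
  deltas: [0.4,0,-0.001,0.002,0,0.4,0,-0.0015,0.002,0,0.4,0,0,0,0]

```text
clock: 19.48
tool_pos: [0.5439, 0.0468, 0.098]
orientation: [[-0.159, 0.987, 0.0], [0.987, 0.159, -0.0], [-0.0, 0.0, -1.0]]
contact_force: [-6.8, -1.1, 15.5]
grip_width: 0.653
```

```bash
python3 tilt.py w13
```

```text
t 19.48 tcp [0.5439 0.0468 0.098 ] yaw 99.13 F [-6.8144 -1.107  15.4885] grip 0.6526737724501076 lane [107.9     -1.7103  19.6023]
plane [0.5396 0.046  0.1311] 0.0006284574539439239 tilt -14.042042725247999 lane [117.8988  -1.8756  51.4763]
```

Request:
carry_out:
  deltas: [0.4,0,-0.0015,0.002,0,0.4,0,-0.0015,0.002,0,0.4,0,0,0,0]

```text
clock: 19.9
tool_pos: [0.5411, 0.0464, 0.0939]
orientation: [[-0.158, 0.987, 0.001], [0.987, 0.158, -0.0], [-0.0, 0.001, -1.0]]
contact_force: [-4.4, -0.1, 11.6]
grip_width: 0.655
```

```bash
python3 tilt.py w14
```

```text
t 19.90 tcp [0.5411 0.0464 0.0939] yaw 99.12 F [-4.4171 -0.0613 11.5531] grip 0.6545562770861307 lane [103.626   -1.6983  17.0723]
plane [0.5364 0.0454 0.1276] 0.0006330258778619616 tilt -19.579119378514083 lane [113.5186  -1.9041  49.6998]
```

View pics/w14.png

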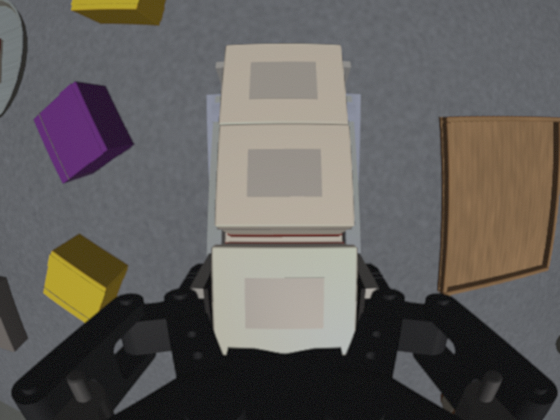

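The view shows the new carton tilted nearly to the slope, with a small gap still open to the third carton at (284,236). One more step.

Request:
carry_out:
  deltas: [0.4,0,-0.001,0.002,0,0.4,0,-0.001,0.0017,0,0.4,0,0,0,0]

```text
clock: 20.32
tool_pos: [0.5392, 0.0461, 0.0902]
orientation: [[-0.158, 0.987, 0.001], [0.987, 0.158, -0.0], [-0.0, 0.001, -1.0]]
contact_force: [-4.8, 0.3, 11.4]
grip_width: 0.651
```

```bash
python3 tilt.py w15
```

```text
t 20.32 tcp [0.5392 0.0461 0.0902] yaw 99.12 F [-4.8263  0.3055 11.4203] grip 0.6505641575297959 lane [100.3174  -1.7166  14.5439]
plane [0.5341 0.0451 0.1245] 0.0006534426883110821 tilt -24.65753210270005 lane [110.1108  -1.9     47.8582]
```

The carton lies at 24.7° with its top 47.9 mm off the floor, so it is flat. Releasing and lifting clear.

Request:
carry_out:
  deltas: [0.7,0,0,0,0,0.8,0,0,0,0,1,0,0,0,0,1,0,0,0,0,1,0,0,-0.015,0,1,0,0,-0.03,0,1,0,0,-0.04,0,1,0,0,-0.04,0,1,0,0,-0.03,0,1,0,0,0,0]

```text
clock: 21.62
tool_pos: [0.5396, 0.0462, 0.2473]
orientation: [[-0.158, 0.987, 0.004], [0.987, 0.158, 0.0], [-0.0, 0.004, -1.0]]
contact_force: [0.4, -0.2, -0.1]
grip_width: 0.999
```

```bash
python3 - <<'E'
from h import *
st();s=manip.get_state();pos,Rt=s['tool_pos'],s['orientation']
p,d=manip.read_camera('wrist');cv2.imwrite('pics/w16.png',p);np.save('pics/w16.npy',d)
p,d=manip.read_camera('scene');cv2.imwrite('pics/s16.png',cv2.resize(p[150:300,190:340],None,fx=4,fy=4))
E
```

```text
t 21.62 tcp [0.5396 0.0462 0.2473] yaw 99.11 F [ 0.3538 -0.1896 -0.0539] grip 0.9988420420897295 lane [167.1053  -1.6464 156.7801]
```

View pics/w16.png

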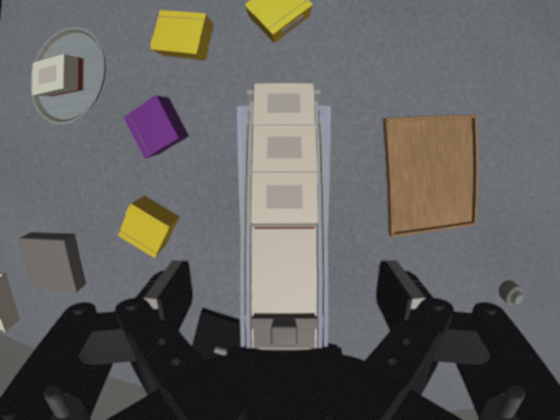

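View pics/s16.png

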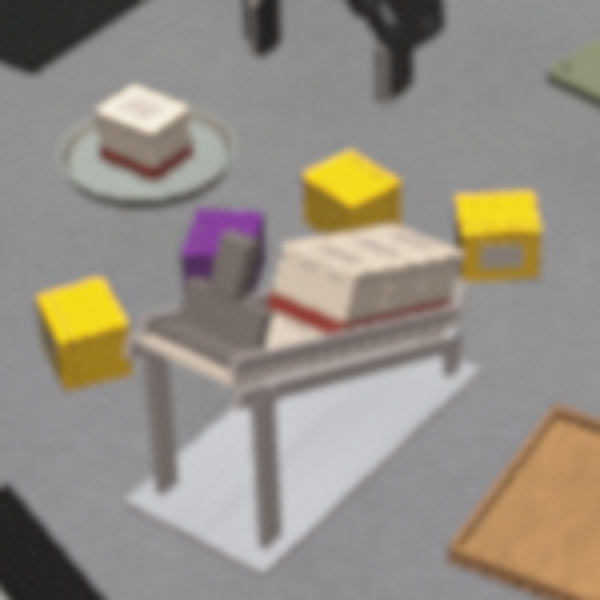

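Both views show the three lane cartons in line, labels at (284,103), (284,148) and (284,197), and the follower block at (284,330). Measuring both.

```bash
python3 - <<'E'
from h import *
s=manip.get_state();pos,Rt=np.array([.5396,.0462,.2473]),s['orientation']
for uv in ((284,103),(284.5,148),(284,196.5),(250,103),(317,103)): print('label',w2lane(wray(uv,pos,Rt,lane2w([0,0,48]),EZ)))
W=wcloud(np.load('pics/w16.npy'),pos,Rt);q=(W[310:350,250:320].reshape(-1,3)-O)@R*1000;q=q[q[:,2]>64];print('block',len(q),q.mean(0),q.min(0),q.max(0))
q=(W[195:215,255:315].reshape(-1,3)-O)@R*1000;print(np.nanmean(q,0),np.nanstd(q,0))
print(lane2w([228,-1.8,49]),lane2w([228,-1.8,52]))
st()
E
```

```text
label [21.31214859 -2.34906893 48.        ]
label [65.79847879 -1.87541749 48.        ]
label [108.83998722  -2.26778488  48.        ]
label [ 20.91054547 -33.45082556  48.        ]
label [20.91569514 27.82204952 48.        ]
block 600 [216.60720098  -2.15125621  80.7523774 ] [188.25972055 -12.06829886  64.26906925] [227.14209066   7.75598363 227.5610802 ]
[115.52491781  -1.83629433  47.58311846] [ 4.86323767 14.42265559  0.70457098]
[0.63911695 0.06198383 0.17536567] [0.63786506 0.06178331 0.17808459]
t 21.73 tcp [0.5389 0.046  0.2449] yaw 99.12 F [ 0.5676 -0.4756 -0.164 ] grip 0.9978694572335451 lane [165.407   -1.768  154.9261]
```

Request:
carry_out:
  deltas: [0,0,0.025,0,0,0,0,0.035,0,0,0,0,0.035,0,0,0,0,0.025,0,0,0,0,0,0.01,0,0,0,0,0.01,0,0,0,0,0,0]
  squeeze: 40

```text
clock: 22.6
tool_pos: [0.6568, 0.0648, 0.2238]
orientation: [[-0.159, 0.987, -0.002], [0.987, 0.159, -0.0], [-0.0, -0.002, -1.0]]
contact_force: [-0.2, 0.6, 0.0]
grip_width: -0.005
```

```bash
python3 - <<'E'
from h import *
st(lane2w([248,-2,48]),99.1)
p,d=manip.read_camera('scene');cv2.imwrite('pics/s17.png',cv2.resize(p[130:280,190:340],None,fx=4,fy=4))
E
```

```text
t 22.60 tcp [0.6568 0.0648 0.2238] yaw 99.13 F [-0.1791  0.6128  0.0212] grip -0.0047445079376377 lane [264.6702  -1.7979  85.3237]
tool delta [-0.0002  0.0007  0.0409]
turn 0.00045391296557917293
```

View pics/s17.png

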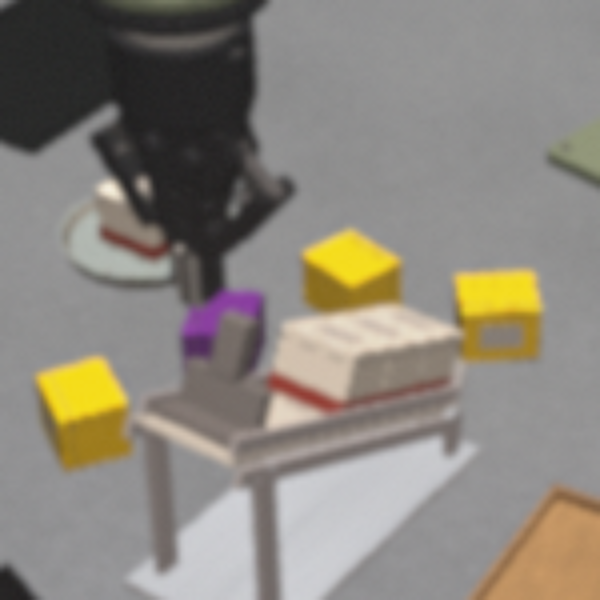

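The scene crop shows the shut fingers at (205,295), above and behind the follower block at (235,340). Descending behind it.

Request:
carry_out:
  deltas: [0,0,0.004,0.005,0,0,0,0,0.01,0,0,0,0,0.012,0,0,0,0,0.012,0,0,0,0,0,0]

```text
clock: 23.28
tool_pos: [0.6611, 0.0656, 0.1845]
orientation: [[-0.159, 0.987, -0.002], [0.987, 0.159, -0.0], [-0.0, -0.002, -1.0]]
contact_force: [-0.7, -0.1, -0.0]
grip_width: -0.004
```

```bash
python3 - <<'E'
from h import *
st(lane2w([248,-2,48]),99.1)
p,d=manip.read_camera('scene');cv2.imwrite('pics/s18.png',cv2.resize(p[130:280,190:340],None,fx=4,fy=4))
E
```

```text
t 23.27 tcp [0.6611 0.0656 0.1845] yaw 99.12 F [-0.6835 -0.1102 -0.0439] grip -0.003505086843080044 lane [252.0319  -1.699   47.849 ]
tool delta [-0.0003 -0.0037  0.0016]
turn 0.0004345170145336752
```

View pics/s18.png

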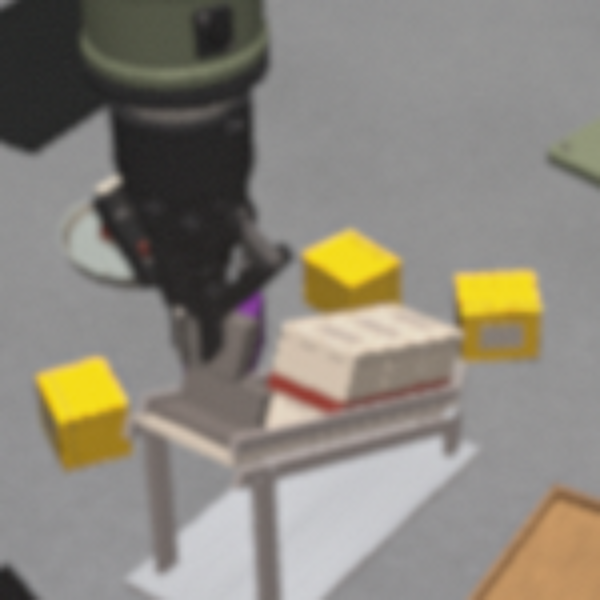

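The crop shows the fingers behind the grip block at (235,345), clear of it. Pushing down-lane now.

Request:
carry_out:
  deltas: [0,0,-0.00725,0.0034,0,0,0,-0.00725,0.0034,0,0,0,-0.00725,0.0034,0,0,0,-0.00725,0.0034,0,0,0,-0.00725,0.0034,0,0,0,-0.00725,0.0034,0,0,0,-0.00725,0.0034,0]

```text
clock: 24.2
tool_pos: [0.611, 0.0575, 0.1616]
orientation: [[-0.158, 0.987, 0.0], [0.987, 0.158, -0.0], [-0.0, 0.0, -1.0]]
contact_force: [0.9, 0.4, 2.2]
grip_width: 0.002
```

```bash
python3 - <<'E'
from h import *
st()
p,d=manip.read_camera('scene');cv2.imwrite('pics/s19.png',cv2.resize(p[130:280,190:340],None,fx=4,fy=4))
E
```

```text
t 24.20 tcp [0.611  0.0575 0.1616] yaw 99.12 F [0.9204 0.3724 2.1547] grip 0.0020211542388937497 lane [196.3562  -1.7258  48.5907]
```

View pics/s19.png

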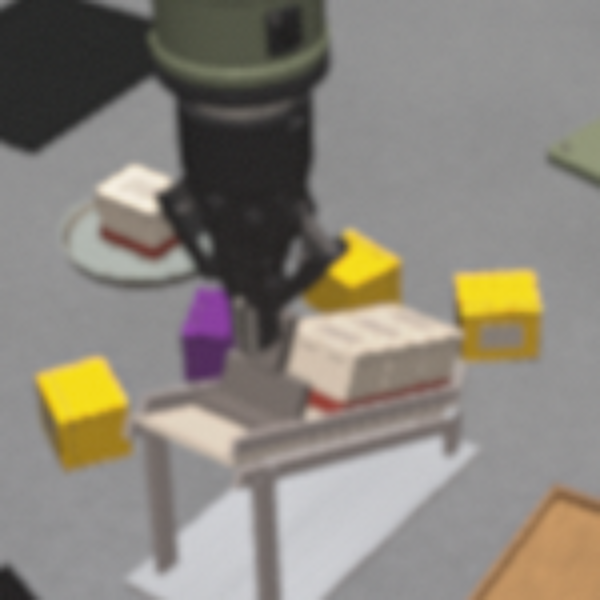

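The crop shows the follower sliding with the fingers, its plate at (265,390), with a short gap left to the cartons. Continuing, then I'll creep in.

Request:
carry_out:
  deltas: [0,0,-0.00725,0.0034,0,0,0,-0.00725,0.0034,0,0,0,-0.00725,0.0034,0,0,0,-0.0036,0.0017,0]

```text
clock: 24.75
tool_pos: [0.5859, 0.0535, 0.1497]
orientation: [[-0.158, 0.987, -0.0], [0.987, 0.158, -0.0], [-0.0, -0.0, -1.0]]
contact_force: [1.5, -1.2, 1.2]
grip_width: -0.003
```

```bash
python3 - <<'E'
from h import *
st()
p,d=manip.read_camera('scene');cv2.imwrite('pics/s20.png',cv2.resize(p[180:260,220:310],None,fx=7,fy=7,interpolation=cv2.INTER_CUBIC))
E
```

```text
t 24.75 tcp [0.5859 0.0535 0.1497] yaw 99.12 F [ 1.5018 -1.1516  1.1604] grip -0.0030142941924462155 lane [168.3047  -1.7478  48.5295]
```

View pics/s20.png

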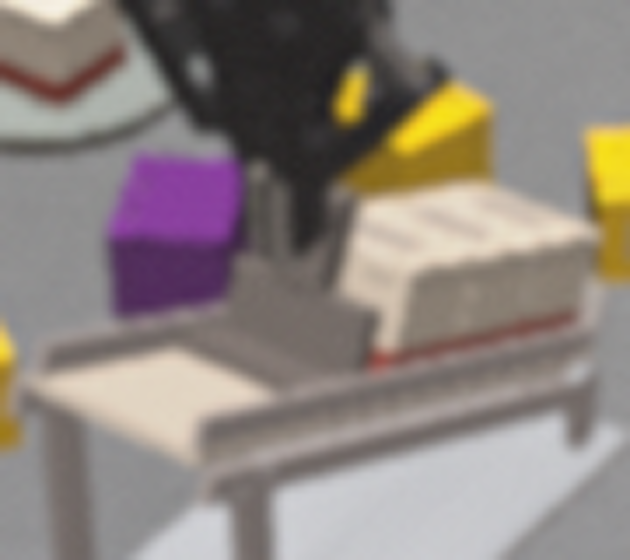

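The crop shows the plate edge at (375,335), still about 8–10 mm short of the last carton. Creeping.

Request:
carry_out:
  deltas: [0,0,-0.0027,0.0013,0,0,0,-0.0027,0.0013,0,0,0,0,0,0]

```text
clock: 25.18
tool_pos: [0.5808, 0.0528, 0.1472]
orientation: [[-0.159, 0.987, -0.0], [0.987, 0.159, -0.0], [-0.0, -0.0, -1.0]]
contact_force: [-0.2, 0.6, -0.4]
grip_width: 0.0
```

Request:
carry_out:
  deltas: [0,0,-0.0013,0.0006,0,0,0,-0.0009,0.0004,0,0,0,0,0,0]

```text
clock: 25.55
tool_pos: [0.5788, 0.0525, 0.1463]
orientation: [[-0.159, 0.987, -0.0], [0.987, 0.159, -0.0], [-0.0, -0.0, -1.0]]
contact_force: [0.1, 0.8, 0.4]
grip_width: 0.003
```

```bash
python3 - <<'E'
from h import *
st()
p,d=manip.read_camera('scene');cv2.imwrite('pics/s21.png',cv2.resize(p[180:260,220:310],None,fx=7,fy=7,interpolation=cv2.INTER_CUBIC))
E
```

```text
t 25.55 tcp [0.5788 0.0525 0.1463] yaw 99.12 F [0.0881 0.7872 0.424 ] grip 0.0033518678566230435 lane [160.3929  -1.6724  48.4344]
```

View pics/s21.png

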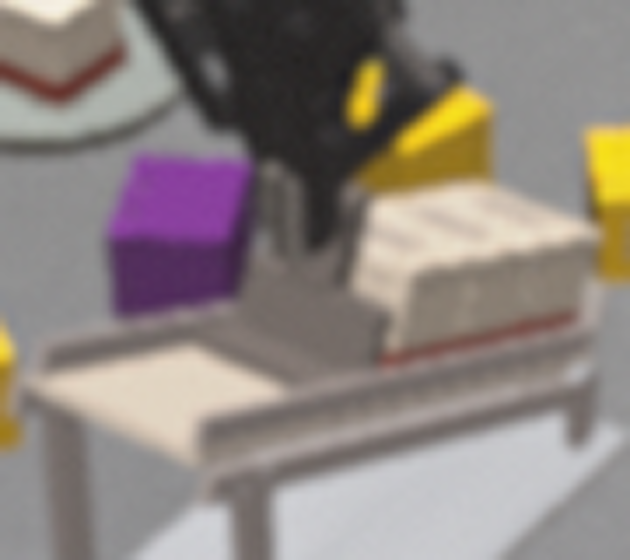

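A gap of several mm remains at (395,330), and there is no residual force yet. Continuing.

Request:
carry_out:
  deltas: [0,0,-0.0009,0.0004,0,0,0,-0.0009,0.0004,0,0,0,0,0,0]

```text
clock: 25.98
tool_pos: [0.577, 0.0522, 0.1455]
orientation: [[-0.159, 0.987, -0.0], [0.987, 0.159, -0.0], [-0.0, -0.0, -1.0]]
contact_force: [0.4, 0.3, -0.2]
grip_width: -0.002
```

Request:
carry_out:
  deltas: [0,0,-0.0009,0.0004,0,0,0,-0.0009,0.0004,0,0,0,0,0,0]

```text
clock: 26.35
tool_pos: [0.5752, 0.0519, 0.1447]
orientation: [[-0.159, 0.987, -0.0], [0.987, 0.159, -0.0], [-0.0, -0.0, -1.0]]
contact_force: [1.0, -0.4, -0.9]
grip_width: -0.005
```

Request:
carry_out:
  deltas: [0,0,-0.0009,0.0004,0,0,0,0,0,0]

```text
clock: 26.6
tool_pos: [0.5746, 0.0518, 0.1444]
orientation: [[-0.159, 0.987, 0.001], [0.987, 0.159, 0.0], [-0.0, 0.001, -1.0]]
contact_force: [3.0, 0.2, 0.9]
grip_width: -0.001
```

```bash
python3 - <<'E'
from h import *
st()
p,d=manip.read_camera('scene');cv2.imwrite('pics/s22.png',cv2.resize(p[180:260,220:310],None,fx=7,fy=7,interpolation=cv2.INTER_CUBIC))
E
```

```text
t 26.60 tcp [0.5746 0.0518 0.1444] yaw 99.12 F [3.0178 0.2062 0.8758] grip -0.0006166334476437918 lane [155.745   -1.6871  48.5475]
```

View pics/s22.png

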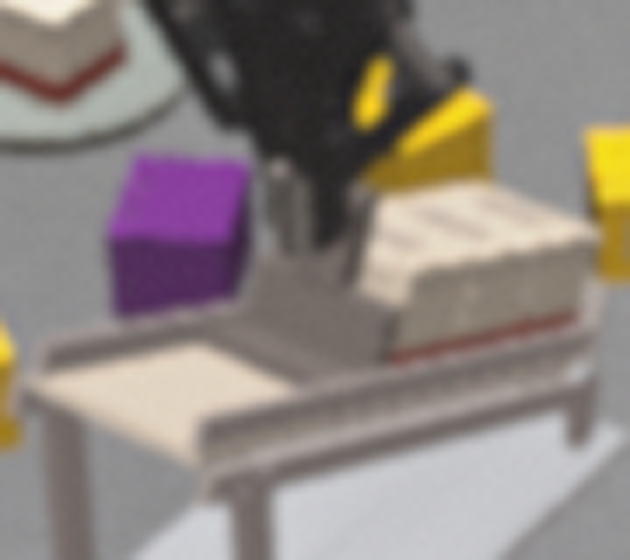

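The plate edge at (393,325) now meets the carton, and the force is rising (3 N). One more small nudge to confirm.

Request:
carry_out:
  deltas: [0,0,-0.0009,0.0004,0,0,0,0,0,0]

```text
clock: 26.9
tool_pos: [0.5745, 0.0517, 0.1443]
orientation: [[-0.158, 0.987, 0.002], [0.987, 0.158, 0.0], [0.0, 0.002, -1.0]]
contact_force: [7.7, 1.1, 2.7]
grip_width: -0.001
```

Request:
carry_out:
  deltas: [0,0,-0.0005,0.0002,0,0,0,0,0,0]

```text
clock: 27.15
tool_pos: [0.5744, 0.0517, 0.1443]
orientation: [[-0.158, 0.987, 0.004], [0.987, 0.158, 0.001], [0.0, 0.004, -1.0]]
contact_force: [9.1, 1.7, 3.1]
grip_width: -0.002
```

The tool has stopped against the stack with 9 N resisting, so contact is confirmed. Backing off up-lane and rising clear.

Request:
carry_out:
  deltas: [0,0,0.003,-0.0014,0,0,0,0.008,-0.004,0,0,0,0.012,-0.008,0,0,0,0.006,-0.03,0,0,0,0,-0.04,0,0,0,0,-0.04,0,0,0.03,0,-0.02,0,0,0.04,0,0,0,0,0.04,0,0,0,0,0.03,0,0,0]

```text
clock: 28.4
tool_pos: [0.579, 0.1961, 0.2872]
orientation: [[-0.16, 0.987, -0.001], [0.987, 0.16, 0.0], [0.0, -0.001, -1.0]]
contact_force: [0.6, 0.2, -0.7]
grip_width: 0.001
```

Request:
carry_out:
  deltas: [0,0.04,0,0,0,0,0.04,0,0,0,0,0.02,0,0,0,0,0,0,0,0]

```text
clock: 28.9
tool_pos: [0.5633, 0.2939, 0.2869]
orientation: [[-0.16, 0.987, -0.001], [0.987, 0.16, -0.0], [-0.0, -0.001, -1.0]]
contact_force: [0.7, -0.5, -0.1]
grip_width: -0.001
```

```bash
python3 - <<'E'
from h import *
st()
p,d=manip.read_camera('scene');cv2.imwrite('pics/s23.png',cv2.resize(p[160:260,190:310],None,fx=6,fy=6,interpolation=cv2.INTER_CUBIC))
p,d=manip.read_camera('top');cv2.imwrite('pics/t23.png',cv2.resize(p[120:290,120:450],None,fx=2.4,fy=2.4,interpolation=cv2.INTER_CUBIC))
W=cloud('top',d);q=(W.reshape(-1,3)-O)@R*1000;b=(q[:,0]>115)&(q[:,0]<170)&(abs(q[:,1])<20)
k=q[b&(q[:,2]>64)&(q[:,2]<75)];print('block',len(k),k.mean(0))
for lo,hi in((5,39),(49,83),(93,125)):
    m=(q[:,0]>lo)&(q[:,0]<hi)&(abs(q[:,1])<22)&(q[:,2]>35);print(len(q[m]),np.median(q[m],0))
w=W.reshape(-1,3);m=(np.hypot(w[:,0]-.437,w[:,1]+.268)<.06)&(w[:,2]>.04);r=w[m];c,n,e=plane(r);print('dish carton',r.mean(0),n,cv2.minAreaRect(r[:,:2].astype(np.float32)))
E
```

```text
t 28.90 tcp [0.5633 0.2939 0.2869] yaw 99.21 F [ 0.6522 -0.4519 -0.084 ] grip -0.0011492050857649675 lane [240.5347 239.2114 166.1953]
block 61 [142.046   -0.1958  70.6922]
250 [20.5933  1.4089 49.36  ]
234 [66.1331 -0.0971 49.1064]
235 [109.632   -0.1954  49.6041]
dish carton [ 0.4396 -0.2636  0.0534] [-0.0097  0.0095  0.9999] ((0.43956413865089417, -0.2646665573120117), (0.04433290287852287, 0.05655086040496826), 8.839018821716309)
```

View pics/s23.png

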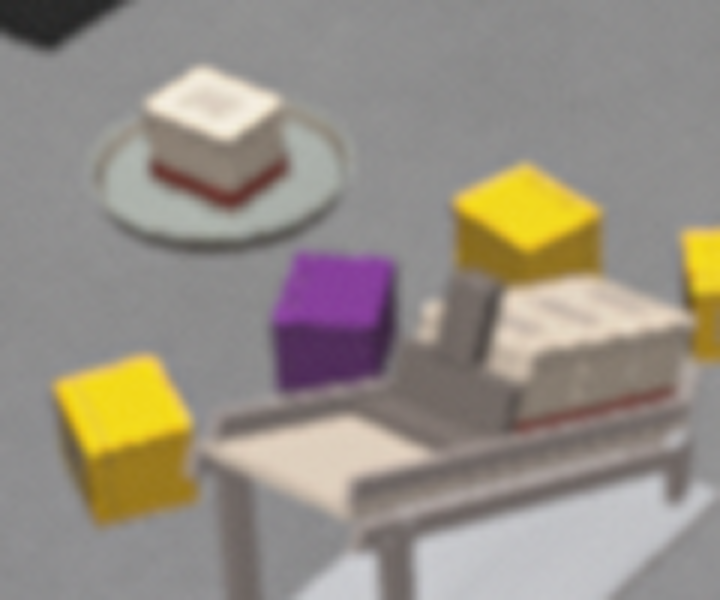

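View pics/t23.png

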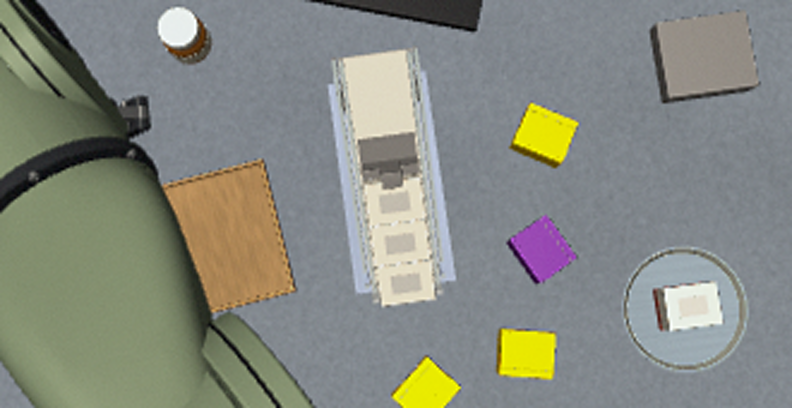

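The scene crop shows the follower plate against the last carton at (515,410) and the oldest carton upright in the dish at (215,140). The top view agrees: cartons at about 21, 66 and 110 mm, block top at about 142 mm (about 140 expected). The jar and slide box look untouched. Handing in.

```bash
python3 -c "
from bench import manip
print(manip.close_job())"
```

```text
the job is handed in; nothing more can be done
None
```

The job is done and handed in at about 29 s of the 64 s allowed; `close_job` gives no verdict.

- **Oldest carton:** I lifted it out square to the lane floor, rolled it flat and released it near the middle of the dish. The last top view measured it level to under 1°. The other two cartons slid down to the front stop.
- **New carton:** I set it on the lane behind the others and pressed it flat before release, at 24.7° with its top 47.9 mm above the floor. The last top view put the three lane cartons at about 21, 66 and 110 mm up from the stop.
- **Follower:** I pushed it down with the shut fingers until it stopped against the new carton. The resisting force rose to about 9 N with no further movement, and I then backed off.

**Disagreements and gaps:**
- **Side-to-side offset:** The wrist and top cameras differ by about 2 mm across the lane; I followed the wrist camera for grasps and loading.
- **Follower position:** The last top view put the block about 2 mm farther up the lane than contact implies. The force stop and the scene picture both show contact.
- **Bystanders:** The jar and slide box looked unmoved in the last top view. The arm hid the lens there, but nothing went near it.

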